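# Load the filter cartridge and present the cover

### The job

Lay the filter cartridge that stands on the bench on its side in the two V rests inside the open grey filter box, without dropping it in, and let go of it. Then pick up the green cover by its bow handle and hold it level over the box, about a finger's breadth clear of the flange, with its four holes lined up over the four threaded holes so that I can start the screws; the seal is fresh, so the cover must not touch the box. Your program finishes while still holding the cover there; leave the jar, the cup and the tin alone.

Things in the scene. Friction and masses are not known exactly. Their poses are not given: they have to be found in the camera images.
- filter_box: Grey filter box, fixed, open at the top. Origin: middle of its underside, z up. Flange 150 (x) by 190 (y) mm, top 40 mm above the bench; opening 110 (x) by 146 (y) mm, inner floor at 4 mm. Hose spigots reach 106 mm along -y and +y. Inside, at y = -42 and +42 mm, two V rests carry the cartridge along y: each 14 mm long in y, 55 mm over all in x, 42 mm high, arms at 45 degrees; 70 mm free between them.
- cradle (a point): Where the middle of the cartridge lies when it rests in both V rests: 46 mm above the bench, above the box's origin. The cartridge's axis is then along the y axis of filter_box, either end first, with 11 mm of play each way along y before an end wall.
- thread0 (a point): Centre of the threaded hole (6 mm wide) at flange-top level, at (+65, +85) mm in the box's frame; 40 mm above the bench.
- thread1 (a point): Threaded hole at (+65, -85) mm in the box's frame.
- thread2 (a point): Threaded hole at (-65, -85) mm in the box's frame.
- thread3 (a point): Threaded hole at (-65, +85) mm in the box's frame.
- cover: Loose green metal cover, about 0.3 kg, lying on the bench right way up. Origin: middle of the flange's underside, z up. Flange 150 (x) by 190 (y) mm, 4 mm thick; hollow raised middle 102 by 142 mm, 38 mm high outside, 34 mm inside. Fits the box either way round (half a turn).
- handle (a point): Middle of the grip bar of the cover's dark bow handle, 72 mm above the flange's underside: a level bar 12 mm wide (cover's x), 12 mm high, 92 mm long (cover's y), with 27 mm of free space under it between two 12 mm posts (68 mm apart inside). Balanced here.
- hole0 (a point): Centre of the cover's clearance hole (10 mm wide) at the underside of its flange, at (+65, +85) mm in the cover's frame.
- hole1 (a point): Clearance hole at (+65, -85) mm in the cover's frame.
- hole2 (a point): Clearance hole at (-65, -85) mm in the cover's frame.
- hole3 (a point): Clearance hole at (-65, +85) mm in the cover's frame.
- cartridge: Loose filter cartridge, a plain cylinder 42 mm in diameter and 124 mm long, about 0.14 kg, pleated white paper with black end caps and two metal bands; at the start it stands on end on the bench. Origin: centre of its lower end, z along its axis. Either end may point either way.
- cartridge_mid (a point): Middle of the cartridge, on its axis, 62 mm from either end.
- flux_jar: Bystander: white lidded plastic jar, 86 mm wide, 94 mm high; origin at the middle of its underside. Leave alone.
- flux_cup: Bystander: white lidded plastic cup, 86 mm wide, 72 mm high; origin at the middle of its underside. Leave alone.
- tin: Bystander: round aluminium tin with an orange label, 76 mm wide, 32 mm high; origin at the middle of its underside. Leave alone.
Things that resemble listed ones, but are neither listed nor needed, are in the scene too. Of the things that look like the cartridge, the smaller one is meant.

How it is judged (in metres and radians):
On the way, in this order (a step that is already met when the one before it is completed fails the run):
1. the cartridge lies on its side in both V rests of the box and has been let go (horizontal distance between cartridge_mid and cradle below 0.016 m and z of cartridge_mid in the frame of filter_box between 0.042 and 0.05 m and angle between the z axis of cartridge and the y axis of filter_box, either way round below 0.1 rad and contact force between cartridge and the fingers below 0.1 N and linear speed of cartridge below 0.03 m/s), for 0.3 s.
2. the cover has been lifted off the bench (height (world z) of cover above 0.02 m), for 0.1 s.
At the end, for the whole second after the job is handed in: The fingers alone hold the cover still: each hole within 4 mm sideways of a threaded hole (either way round), 4 to 30 mm above the flange top, level to 0.08 rad. The cartridge lies in both V rests: middle within 16 mm sideways and 4 mm in height of the cradle point, along the box to 0.1 rad (((horizontal distance between hole0 and thread0 below 0.004 m and horizontal distance between hole1 and thread1 below 0.004 m and horizontal distance between hole2 and thread2 below 0.004 m and horizontal distance between hole3 and thread3 below 0.004 m) or (horizontal distance between hole0 and thread2 below 0.004 m and horizontal distance between hole1 and thread3 below 0.004 m and horizontal distance between hole2 and thread0 below 0.004 m and horizontal distance between hole3 and thread1 below 0.004 m)) and z of hole0 in the frame of filter_box between 0.044 and 0.07 m and z of hole1 in the frame of filter_box between 0.044 and 0.07 m and z of hole2 in the frame of filter_box between 0.044 and 0.07 m and z of hole3 in the frame of filter_box between 0.044 and 0.07 m and angle between cover's own z axis and vertical below 0.08 rad and contact force between cover and the fingers above 1 N and contact force between cover and filter_box below 0.05 N and contact force between cover and cartridge below 0.05 N and linear speed of cover below 0.02 m/s and horizontal distance between cartridge_mid and cradle below 0.016 m and z of cartridge_mid in the frame of filter_box between 0.042 and 0.05 m and angle between the z axis of cartridge and the y axis of filter_box, either way round below 0.1 rad and linear speed of cartridge below 0.03 m/s); the arm keeps its last pose, push and grip.
It fails at once if the cartridge is let go in the air above the box (horizontal distance between cartridge_mid and cradle below 0.08 m and height (world z) of cartridge_mid above 0.095 m and contact force between cartridge and the fingers below 0.01 N).
It fails at once if the cover touches the filter box (contact force between cover and filter_box above 1 N).
It fails at once if the flux jar is moved (distance of flux_jar from where it was at the start of the episode above 0.03 m).
It fails at once if the flux cup is moved (distance of flux_cup from where it was at the start of the episode above 0.03 m).
It fails at once if the tin is moved (distance of tin from where it was at the start of the episode above 0.03 m).
It also fails if it takes over 54 s, if anything falls off the work surface, if the arm or the gripper's body presses on something with over 40 N, if the wrist force passes 120 N, or if a joint passes its speed limit or range.

### The arm

A 6-joint arm with a two-finger parallel gripper is mounted at the origin on a cart in front of the work surface, level with it; the furniture and walls round the work are solid. World frame = base frame: x ahead of the robot, y to its left, z up, the work surface at z = 0. Lengths are in m, angles in degrees, forces in N, time in s.
With the tool pointing down it reaches from about 0.35 to 0.975 m from the base axis. Payload 4.9 kg.
Tool frame: the origin (TCP) lies on the centre line of the jaws, within the pads' length; the fingertips stand 14 mm ahead of it and the grasp point (between the pads) lies 5 mm behind it (arm.nose_length is the distance from the TCP to the fingertips, in m); x points along the fingers, y is the direction in which the jaws open and shut, and the axes are right-handed (so a half turn about x gives the same grasp; the last joint's range is limited). The gripper opens to 85 mm and grips with 20 to 120 N. Pads are 22 mm wide; open, the fingers measure 114 mm over their backs; the gripper's body (76 mm by 85 mm) begins 54 mm behind the grasp point. The pads swing forward as they close: fully open they stand 13 mm farther back than shut.
Start: joints at [59.187, 3.019, 92.412, -0, 84.569, -6.818], TCP at [0.254, 0.571, 0.245] pointing down, gripper open.
Joint ranges: [-172.51, 172.51], [-57.92, 126.97], [3.15, 148.05], [-58.71, 238.71], [5.1, 150.11], [-179.66, 179.66]. Speed limits (degrees/s): [147.25, 147.25, 180, 180, 180, 180].

### API

Orientations are given as a 3x3 rotation matrix whose columns are the frame's x, y, z axes.
In Python, from cell import arm gives the robot as it stands. The module is installed in compiled form; this text tells all that it offers.
- The arm moves only by the tool send_rows, never from a script. Its argument "rows" is a list of rows, each a list of 4 numbers: the shift along the tool's x, y, z in m, then the turn about the tool's x in degrees. In form: [[tx, ty, tz, yaw], ...]. A call has 1 to 12 rows; each row shifts and turns the pose as measured when the row begins, along the tool's axes as they then stand; what a row does not reach is not made up. A row lasts 1/12 s, in which the tool goes at most 41.7 mm and 7.16 degrees, less where a joint would pass 70% of its speed; a pose out of reach is approached as far as the arm can. A call with a gripper value outside its range is refused whole. "jaw" is the opening, from -1 (shut) to 1 (fully open), set as the call begins (left out, the last holds). The fingers move at their own pace and stop on an object; "newtons" is the grip in N (left out, the last holds). Time passes only in rows, so rows that do not move let the fingers close. It gives the time, the measured TCP pose, the force and the opening at its end, in the units of the state.
- arm.state(): the state, without advancing time (a new reading comes with each control period).
- arm.camera(name): name is "scene" or "top"; returns (picture, depth): 384x512x3 uint8, red, green, blue; 384x512 float32, m along the optical axis (not along the pixel's ray), 0 where there is no reading.
- arm.camera_params(name): a dict with "K" (3x3 intrinsics, pixels), "k1" (the pictures are not rectified: a ray, as slopes to the right and down, at radius r is drawn at 1 + k1 r^2 times it, then the intrinsics apply), "origin" and "rotation" of the camera in the world. Camera axes: x right, y down, z forward; pixel columns grow to the right and rows downward; lengths in m; the calibration is good to about 2 mm. A picture is of the moment at which its call begins. camera_params takes no time and is no camera call.
- arm.job_done(): hands the job in, once; it reports no verdict.
Trained networks look in the newest picture that a camera, given by its name, has taken for a name from the list of things; names that differ only in an ending like _2 or _b are one class to them, and where a whole thing is asked for, a point or a joint stands for the part that bears it (a point fixed in the world has none). Each returns a list of dicts, best first, with "conf" (0 to 1); they miss things now and then, are a little off and sometimes report something else, mostly with a low value. They report only what shows in the picture. A call takes as long as a camera call. They do not tell look-alikes from the thing itself.
- arm.boxes_of(camera, name): "extent" ([left, top, width, height] in pixels, round what is visible of it).
- arm.masks_of(camera, name): "pixels" (384x512 bool, what is visible of it) and "extent" ([left, top, width, height] in pixels, round what is visible of it).
The state is a dict: "t": time; "qpos": joint angles; "qvel": joint speeds; "tau": joint torques, N m; "ee_pos": TCP position; "tool_rot": TCP orientation; "force": force on the tool from outside, world axes, zero at the start; "ft_torque": the same for the moment, N m; "opening": finger opening in m.
Only numpy, scipy, OpenCV 4.12 (cv2) and the standard library are available. Lean on these libraries where they do the work, as an engineer would, in place of code of your own. Each camera call takes 0.05 s, during which the arm holds its last target.

## Working session

There is one attempt and no reset: what is moved stays moved. The work goes in short steps, Python scripts to look and compute and a tool call to move; the robot and the scene stay as the last step left them, time stands still between calls to the robot, and variables do not carry over. Pictures are saved under pics/ and viewed, and the job is handed in when it is done.

Besides the shell and the picture viewer there is one more tool, called after "Emit:" as name(argument=value, ...), one argument or row to a line, values as JSON. send_rows: Moves the arm, as the interface text tells. Its arguments: {"type":"object","properties":{"rows":{"type":"array"},"jaw":{"type":"number"},"newtons":{"type":"number"}},"required":["rows"]}

```bash
mkdir -p pics; cat > h.py <<'E'
import numpy as np, cv2
from cell import arm
def grab(n,f=None):
    p,d=arm.camera(n)
    if f: cv2.imwrite('pics/'+f,p[:,:,::-1])
    np.savez(''+n+'.npz',p=p,d=d)
    return p,d
def cloud(n,d):
    c=arm.camera_params(n);K=np.array(c['K']);k1=c['k1']
    h,w=d.shape
    u,v=np.meshgrid(np.arange(w),np.arange(h))
    x=(u-K[0,2])/K[0,0];y=(v-K[1,2])/K[1,1]
    xd,yd=x.copy(),y.copy()
    for _ in range(15):
        s=1+k1*(x*x+y*y); x=xd/s;y=yd/s
    P=np.stack([x*d,y*d,d],-1)
    W=P@np.array(c['rotation']).T+np.array(c['origin'])
    W[d==0]=np.nan
    return W
E
python3 - <<'E'
from h import *
s=arm.state();print(s)
for n in('scene','top'):
    grab(n,n+'0.png');print(arm.camera_params(n))
E
```

```text
{'t': 0.0, 'qpos': array([ 5.91844673e+01,  3.05553013e+00,  9.24928777e+01, -1.65463215e-03,
        8.45661127e+01, -6.81760620e+00]), 'qvel': array([-0.03058677,  0.07943417, -0.06924645, -0.03350211, -0.06447969,
       -0.01297988]), 'tau': array([-5.69177719e-04, -3.93696892e+01, -3.70165873e+01, -2.01652301e-04,
        7.22744400e-03,  6.05539459e-07]), 'ee_pos': array([0.25388666, 0.57046542, 0.24407348]), 'tool_rot': array([[-9.99226026e-04,  4.06700064e-01,  9.13561197e-01],
       [-1.73130472e-03,  9.13559580e-01, -4.06701238e-01],
       [-9.99998002e-01, -1.98803927e-03, -2.08730769e-04]]), 'force': array([ 0.09454969, -0.08711248, -0.7004668 ]), 'ft_torque': array([ 0.00424718,  0.00191669, -0.00366343]), 'opening': 0.0854107505704693}
{'K': array([[403.6109075 ,   0.        , 256.38140012],
       [  0.        , 403.6109075 , 187.73381231],
       [  0.        ,   0.        ,   1.        ]]), 'k1': 0.04871548627943546, 'origin': array([-0.44078739, -0.58614333,  0.67310415]), 'rotation': array([[ 0.47423024, -0.40991461,  0.77915062],
       [-0.8801852 , -0.20115987,  0.42989385],
       [-0.01948594, -0.88966551, -0.45619686]])}
{'K': array([[358.6802597 ,   0.        , 253.87882315],
       [  0.        , 358.6802597 , 189.21295956],
       [  0.        ,   0.        ,   1.        ]]), 'k1': -0.06987033669380678, 'origin': array([ 0.3597154 , -0.03831055,  1.11441266]), 'rotation': array([[ 0.01046801, -0.98407409,  0.17745028],
       [-0.99964614, -0.00595884,  0.02592483],
       [-0.02445455, -0.17765887, -0.98378824]])}
```

View pics/scene0.png

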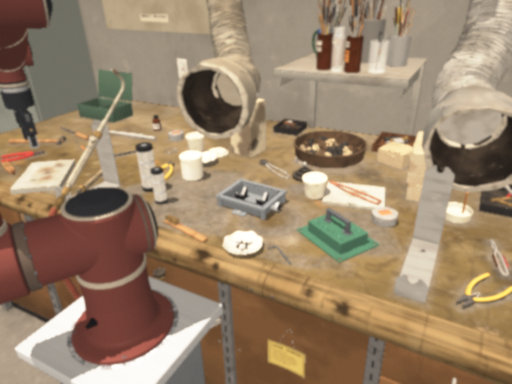

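View pics/top0.png

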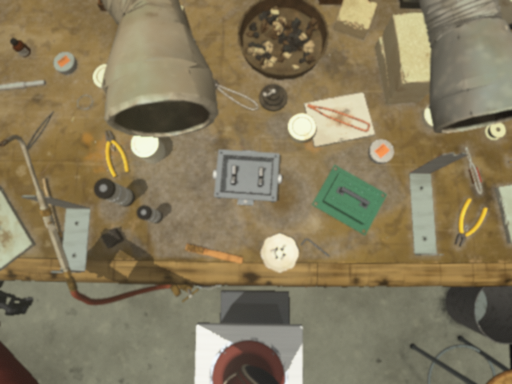

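Two candidates look like the cartridge: top (105,188) / scene (145,155), and top (148,213) / scene (158,185). I'll measure both, along with the box and the cover.

```bash
python3 - <<'E'
from h import *
D={n:np.load(n+'.npz') for n in('scene','top')}
C={n:cloud(n,D[n]['d']) for n in D}
for n,name in [('scene','cartridge'),('top','cartridge'),('top','filter_box'),('top','cover'),('scene','cover'),('scene','filter_box'),('top','flux_jar'),('top','tin')]:
    for m in arm.masks_of(n,name)[:4]:
        P=C[n][m['pixels']];P=P[~np.isnan(P[:,0])]
        print(n,name,round(m['conf'],2),m['extent'],'med',np.median(P,0).round(3),'lo',np.percentile(P,2,0).round(3),'hi',np.percentile(P,98,0).round(3))
        np.save(f'm_{n}_{name}_{m["extent"][0]:.0f}.npy',m['pixels'])
a=cv2.resize(D['scene']['p'][120:220,110:230,::-1],None,fx=4,fy=4,interpolation=cv2.INTER_CUBIC)
b=cv2.resize(D['top']['p'][140:240,80:180,::-1],None,fx=3,fy=4,interpolation=cv2.INTER_CUBIC)
cv2.imwrite('pics/c.png',np.hstack([a,b]))
E
```

```text
scene cartridge 0.93 [150.0, 168.0, 16.4, 36.4] med [0.462 0.283 0.073] lo [0.453 0.273 0.008] hi [0.485 0.303 0.125]
scene cartridge 0.73 [133.2, 142.2, 21.4, 51.1] med [0.514 0.383 0.106] lo [0.503 0.367 0.009] hi [0.548 0.411 0.172]
scene cartridge 0.54 [297.2, 209.7, 81.4, 54.8] med [ 0.505 -0.326  0.029] lo [ 0.438 -0.41   0.001] hi [ 0.568 -0.214  0.078]
top cartridge 0.57 [96.9, 177.6, 38.3, 29.4] med [0.525 0.385 0.143] lo [ 0.503  0.372 -0.   ] hi [0.556 0.424 0.174]
top cartridge 0.51 [139.9, 205.3, 21.0, 19.2] med [0.469 0.288 0.119] lo [0.451 0.279 0.004] hi [0.489 0.317 0.127]
top filter_box 0.68 [210.4, 149.4, 73.3, 56.9] med [0.6   0.017 0.017] lo [ 0.521 -0.079 -0.001] hi [0.675 0.108 0.042]
top filter_box 0.52 [287.9, 110.2, 25.7, 32.5] med [ 0.743 -0.153  0.067] lo [ 0.706 -0.192  0.011] hi [ 0.786 -0.116  0.074]
top cover 0.73 [309.7, 164.5, 75.9, 69.5] med [ 0.525 -0.3    0.035] lo [ 0.446 -0.402 -0.001] hi [ 0.617 -0.212  0.076]
top cover 0.61 [214.9, 149.0, 69.7, 54.9] med [0.599 0.016 0.017] lo [ 0.523 -0.077 -0.001] hi [0.671 0.107 0.042]
scene cover 0.77 [298.1, 207.1, 79.0, 55.0] med [ 0.505 -0.326  0.03 ] lo [ 0.439 -0.407  0.001] hi [ 0.564 -0.218  0.078]
top flux_jar 0.96 [130.7, 137.0, 35.3, 27.6] med [0.669 0.31  0.09 ] lo [0.643 0.279 0.009] hi [0.703 0.355 0.096]
top flux_jar 0.72 [311.0, 164.0, 76.3, 73.0] med [ 0.525 -0.299  0.034] lo [ 0.44  -0.404 -0.002] hi [ 0.624 -0.207  0.076]
top flux_jar 0.3 [214.0, 149.9, 66.0, 55.9] med [0.6   0.015 0.021] lo [ 0.521 -0.08  -0.001] hi [0.671 0.107 0.042]
top flux_jar 0.25 [138.9, 205.8, 21.8, 17.0] med [0.468 0.288 0.119] lo [0.451 0.279 0.011] hi [0.486 0.316 0.127]
top tin 0.86 [366.0, 136.6, 29.8, 27.0] med [ 0.679 -0.407  0.03 ] lo [ 0.645 -0.445  0.016] hi [ 0.716 -0.372  0.034]
```

View pics/c.png

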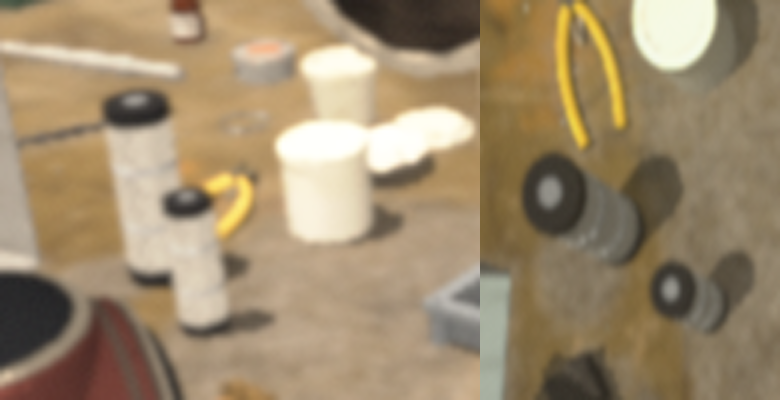

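The smaller one (top (148,213), about 125 mm high) fits the 124 x 42 mm cartridge. The other is about 172 mm high. Next: the exact poses.

```bash
cat > fit.py <<'E'
from h import *
def rect(P):
    r=cv2.minAreaRect((P[:,:2]*1000).astype(np.float32)); return np.round(r[0],1),np.round(r[1],1),round(r[2],2)
def fitall(n,d):
    C=cloud(n,d);F=C.reshape(-1,3)
    def sel(x0,x1,y0,y1,z0,z1):
        m=(F[:,0]>x0)&(F[:,0]<x1)&(F[:,1]>y0)&(F[:,1]<y1)&(F[:,2]>z0)&(F[:,2]<z1);return F[m]
    return sel
E
python3 - <<'E'
from fit import *
for n in('top','scene'):
    z=np.load(n+'.npz');sel=fitall(n,z['d'])
    print(n,'bench z',np.median(sel(.42,.5,.0,.2,-.02,.02)[:,2]).round(4))
    b=sel(.5,.7,-.09,.12,.036,.046);print('flange',len(b),rect(b),b.mean(0).round(4))
    b=sel(.5,.7,-.12,.14,.012,.05);print('box>12',len(b),rect(b))
    c=sel(.42,.65,-.42,-.19,.034,.043);print('cov mid',len(c),rect(c))
    c=sel(.42,.65,-.42,-.19,.002,.01);print('cov flange',len(c),rect(c))
    c=sel(.42,.65,-.42,-.19,.06,.09);print('handle',len(c),rect(c),c.mean(0).round(4),c[:,2].max())
    c=sel(.43,.51,.25,.33,.118,.135);print('cart top',len(c),rect(c),c.mean(0).round(4),cv2.minEnclosingCircle((c[:,:2]*1000).astype(np.float32)))
    c=sel(.43,.51,.25,.33,.02,.11);print('cart side',len(c),rect(c))
    # obstacles by height map
    for h0,h1 in((.1,.2),(.2,.3),(.3,.5),(.5,.9)):
        c=sel(.15,.85,-.6,.7,h0,h1)
        g=np.unique(np.round(c[:,:2],1),axis=0) if len(c) else []
        print(h0,len(c),g.tolist() if len(c) else '')
E
```

```text
top bench z -0.0012
flange 1239 (array([598.7,  14.4]), array([190.3, 151.3]), 86.22) [0.5977 0.0152 0.0393]
box>12 1670 (array([598.7,  14.7]), array([211.4, 151.3]), 86.22)
cov mid 1265 (array([ 530.4, -307.3]), array([142. , 103.5]), 59.79)
cov flange 839 (array([ 535.5, -304.9]), array([228.8, 228.9]), 89.96)
handle 150 (array([ 529.9, -308.8]), array([93.8, 13.6]), 60.3) [ 0.5291 -0.3076  0.0748] 0.0800416333837628
cart top 166 (array([471.3, 298. ]), array([40.6, 38.2]), 48.57) [0.4708 0.2983 0.1233] ((470.2201843261719, 299.33465576171875), 21.730384826660156)
cart side 117 (array([468. , 288.4]), array([19.5, 40.2]), 76.74)
0.1 3015 [[0.3, 0.5], [0.4, 0.5], [0.5, 0.3], [0.5, 0.4], [0.5, 0.5], [0.5, 0.6], [0.6, -0.6], [0.6, -0.5], [0.6, 0.4], [0.7, -0.6], [0.7, -0.5], [0.7, 0.1], [0.7, 0.2], [0.7, 0.3], [0.8, -0.5], [0.8, -0.4], [0.8, 0.2], [0.8, 0.3]]
0.2 3517 [[0.2, 0.5], [0.3, 0.6], [0.4, 0.5], [0.5, 0.5], [0.5, 0.6], [0.6, -0.6], [0.6, -0.5], [0.6, 0.5], [0.7, -0.5], [0.7, 0.1], [0.7, 0.2], [0.7, 0.3], [0.8, -0.5], [0.8, 0.1], [0.8, 0.2], [0.8, 0.3]]
0.3 13250 [[0.2, 0.4],
[... 854 characters left out ...]
3, 0.5], [0.4, 0.5], [0.5, 0.3], [0.5, 0.4], [0.5, 0.5], [0.5, 0.6], [0.6, -0.6], [0.6, -0.5], [0.6, 0.4], [0.7, -0.6], [0.7, -0.5], [0.7, 0.1], [0.7, 0.2], [0.7, 0.3], [0.8, -0.6], [0.8, -0.5], [0.8, -0.4], [0.8, 0.2], [0.8, 0.3]]
0.2 3209 [[0.2, 0.5], [0.3, 0.6], [0.4, 0.5], [0.5, 0.5], [0.5, 0.6], [0.6, -0.6], [0.6, -0.5], [0.6, 0.5], [0.7, -0.5], [0.7, 0.1], [0.7, 0.2], [0.7, 0.3], [0.8, -0.5], [0.8, 0.1], [0.8, 0.2], [0.8, 0.3]]
0.3 5048 [[0.2, 0.4], [0.2, 0.5], [0.2, 0.6], [0.3, 0.5], [0.3, 0.6], [0.6, 0.3], [0.6, 0.5], [0.7, -0.6], [0.7, -0.5], [0.7, 0.1], [0.7, 0.2], [0.7, 0.3], [0.8, -0.6], [0.8, -0.5], [0.8, 0.1], [0.8, 0.2], [0.8, 0.3]]
0.5 109 [[0.2, 0.3], [0.2, 0.4], [0.3, 0.5]]
```

```bash
python3 - <<'E'
from fit import *
H=np.zeros((110,140))
for n in('top','scene'):
    z=np.load(n+'.npz');F=cloud(n,z['d']).reshape(-1,3);F=F[~np.isnan(F[:,0])]
    i=((F[:,0]+.1)/.01).astype(int);j=((.75-F[:,1])/.01).astype(int)
    ok=(i>=0)&(i<110)&(j>=0)&(j<140)
    np.maximum.at(H,(109-i[ok],j[ok]),F[ok,2])
im=cv2.applyColorMap((np.clip(H/.6,0,1)*255).astype(np.uint8),cv2.COLORMAP_JET)
im=cv2.resize(im,None,fx=5,fy=5,interpolation=cv2.INTER_NEAREST)
for k in range(0,14): cv2.putText(im,f'{.75-k*.1:.2f}',(k*50,545),0,.35,(255,255,255))
for k in range(0,11): cv2.putText(im,f'{1-k*.1:.1f}',(0,k*50+5),0,.35,(255,255,255))
cv2.imwrite('pics/hm.png',im)
sub=H[40:100,5:60]
for r in range(42,92,3): print(f'{1-r*.01:.2f}',' '.join(f'{int(v*100):2d}' for v in H[r,10:62:2]))
print('y',' '.join(f'{int(75-c):2d}' for c in range(10,62,2)))
E
```

```text
0.58  0  0  0  0  0  0 39  0  0  0  0  0  0  0  0  0  0  0  0  0  0  0  0  0  0  0
0.55  0  0  0  0  0  0 28  0  0  0  0 17 17 17 13  0  0  0  0  0  0  0  0  0  0  0
0.52  1  0  0  0  0  0 26  0  0  0  0 17 17 17  5  0  0  0  0  0  0  0  0  0  0  0
0.49  1  0  0  0  0 23 24 23  0  0  0  0  0  0  0  0  0 12 12  0  0  0  0  0  0  0
0.46  0  1  0  0  0 22 22  0  0  0  0  0  0  0  0  0  0 12 12  0  0  0  0  0  0  0
0.43  0  0  1  0  0 19 20 22  0  0  0  3  0  0  0  0  0  0  0  0  0  0  0  0  0  0
0.40  0  0  1  0  0 16 17  0  0  0  3  3  3  0  0  0  0  0  0  0  0  0  0  0  0  0
0.37  0  0  0  0  0 14 14  0  0  0  0  0  0  0  0  0  0  0  0  0  0  0  0  2  2  2
0.34  0  0  0  0  0 11 11  0  0  0  0  0  0  0  0  0  0  0  0  0  0  0  0  0  0  0
0.31  0  0  0  6  7  9 52  0  0  0  0  0  0  0  0  0  0  0  0  0  0  0  0  0  0  0
0.28  0  0 27  0 33 46  6  0  0  0  0  0  0  0  0  0  0  0  0  0  0  0  0  0  0  0
0.25  0  0  0 34 34 45 39 34  0  0  0  0  0  0  0  0  0  0  0  0  0  0  0  0  0  0
0.22  0  0  0 37 43 40 33 34  0  0 48 50 52  0  0  0  0  0  0  0  0  0  0  0  0  0
0.19  0  0  0  0  0  0  0  0  0  0  0 48 49 50 56  0  0  0  0  0  0  0  0  0  0  0
0.16  0  0  0  0  0  0  0  0  0  0 48  0 49 49 50 51 54 55  0  0  0  0  0  0  0  0
0.13  0  0  0  0  0  0  0  0  0  0  0  0  0 50 50  0 51 52 54 55  0  0  0  0  0  0
0.10  0  0  0  0  0  0  0  0  0  0  0  0  0  0  0  0 52  0 53 54 55 56 57  0  0  0
y 65 63 61 59 57 55 53 51 49 47 45 43 41 39 37 35 33 31 29 27 25 23 21 19 17 15
```

View pics/hm.png

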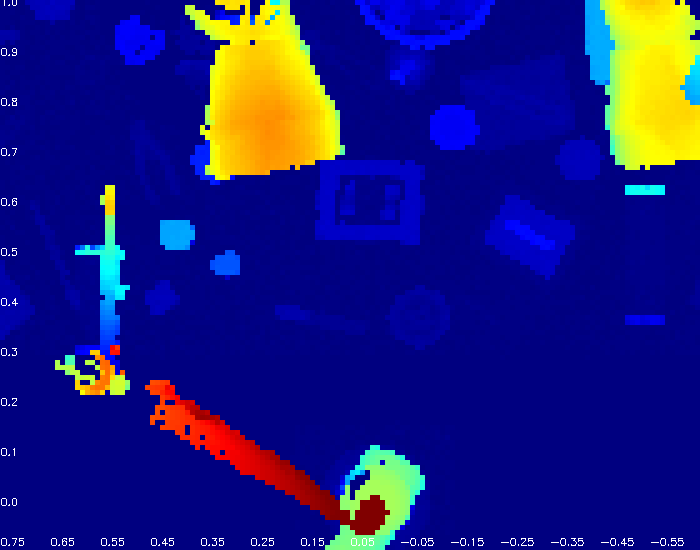

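Emit:
send_rows(
  rows=[
    [-0.01,-0.035,0.01,0],
    [-0.01,-0.035,0.015,0],
    [-0.01,-0.03,0.02,0],
    [-0.01,-0.03,0.025,0],
    [-0.01,-0.02,0.03,0],
    [-0.01,-0.01,0.03,0],
  ],
  jaw=1,
  newtons=40,
)

```text
t: 1.0
ee_pos: [0.3047, 0.3677, 0.2994]
tool_rot: [[-0.009, 0.396, 0.918], [-0.011, 0.918, -0.396], [-1.0, -0.013, -0.004]]
force: [-0.1, 0.5, -0.9]
opening: 0.0853
```

Emit:
send_rows(
  rows=[
    [0,0,0,7],
    [0,0,0,7],
    [0,0,0,7],
    [0,0,0,7],
    [0,0,0,7],
    [0,0,0,7],
    [0,0,0,7],
    [0,0,0,7],
    [0,0,0,7],
    [0,0,0,7],
  ],
)

```text
t: 1.83
ee_pos: [0.3105, 0.3625, 0.306]
tool_rot: [[0.002, 0.996, -0.09], [-0.004, -0.09, -0.996], [-1.0, 0.002, 0.004]]
force: [0.3, -1.2, 0.1]
opening: 0.0853
```

```bash
cat >> h.py <<'E'
def go(target,zang=None):
    s=arm.state();R=np.array(s['tool_rot']);p=np.array(s['ee_pos'])
    if zang is not None:
        a=np.degrees(np.arctan2(R[1,2],R[0,2]));print('zang',a.round(2),'yaw needed',(-((zang-a+180)%360-180)).round(2))
    print('t',round(s['t'],2),'pos',p.round(4),'tilt',R[:,0].round(4),'F',np.round(s['force'],2),'T',np.round(s['ft_torque'],3),'open',round(s['opening'],4),'q',np.round(s['qpos'],1))
    if target is not None: print('tool shift',(R.T@(np.array(target)-p)).round(4))
E
python3 -c "
from h import *
go((.471,.297,.20),-93.8)"
```

```text
zang -95.15 yaw needed -1.35
t 1.83 pos [0.3105 0.3625 0.306 ] tilt [ 0.0021 -0.0041 -1.    ] F [ 0.34 -1.22  0.13] T [0.029 0.033 0.03 ] open 0.0853 q [ 40.6 -19.4 106.9  -0.3  92.6  45.8]
tool shift [0.1066 0.1655 0.0504]
```

Emit:
send_rows(
  rows=[
    [0,0.028,0.0085,-1.4],
    [0,0.028,0.0085,0],
    [0.01,0.028,0.0085,0],
    [0.03,0.028,0.0085,0],
    [0.03,0.028,0.0085,0],
    [0.03,0.026,0.0085,0],
    [0,0,0,0],
  ],
)

```text
t: 2.42
ee_pos: [0.4807, 0.2994, 0.2095]
tool_rot: [[0.014, 0.998, -0.065], [0.004, -0.065, -0.998], [-1.0, 0.013, -0.005]]
force: [-0.4, -0.4, -1.8]
opening: 0.0857
```

```bash
python3 -c "
from h import *
go((.471,.297,.075),-93.8);grab('scene','s1.png');grab('top','t1.png')
a=cv2.imread('pics/s1.png');b=cv2.imread('pics/t1.png')
cv2.imwrite('pics/c1.png',np.hstack([cv2.resize(a[100:240,90:230],(400,400)),cv2.resize(b[120:260,80:220],(400,400))]))"
```

```text
zang -93.7 yaw needed 0.1
t 2.42 pos [0.4807 0.2994 0.2095] tilt [ 0.0137  0.0043 -0.9999] F [-0.39 -0.39 -1.78] T [-0.002  0.091  0.02 ] open 0.0857 q [ 2.440e+01 -4.100e+00  1.029e+02 -1.000e-01  8.030e+01  2.820e+01]
tool shift [ 0.1343 -0.0113  0.0037]
```

View pics/c1.png

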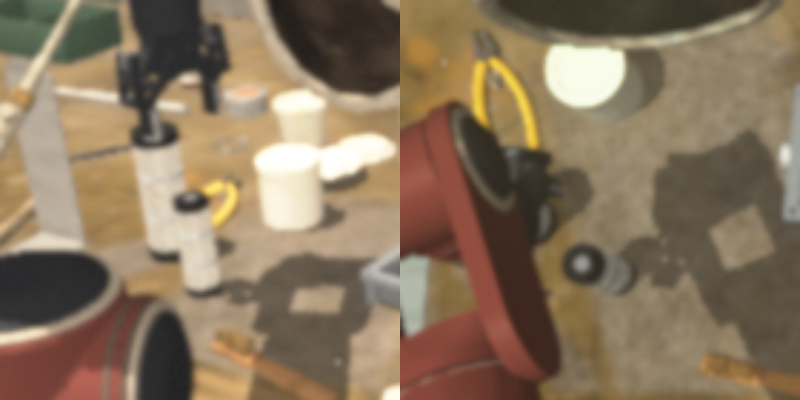

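```bash
cat >> h.py <<'E'
def proj(n,X):
    c=arm.camera_params(n);K=np.array(c['K']);k1=c['k1']
    p=(np.array(X)-np.array(c['origin']))@np.array(c['rotation']);q=p[...,:2]/p[...,2:]
    q=q*(1+k1*(q**2).sum(-1,keepdims=True));return q*np.array([K[0,0],K[1,1]])+np.array([K[0,2],K[1,2]])
E
python3 - <<'E'
from h import *
s=arm.state();p=s['ee_pos'];R=s['tool_rot']
X=np.array([p,p+.014*R[:,0]+.043*R[:,1],p+.014*R[:,0]-.043*R[:,1],(.471,.297,.124),(.471,.297,0)])
for n,(x0,y0),o in(('scene',(90,100),0),('top',(80,120),400)):
    u=proj(n,X);print(n,u.round(1).tolist(),((u-[x0,y0])*400/140+[o,0]).round(0).tolist())
E
```

```text
scene [[152.3, 141.7], [162.3, 141.4], [143.2, 150.3], [155.4, 168.7], [160.3, 201.5]] [[178.0, 119.0], [207.0, 118.0], [152.0, 144.0], [187.0, 196.0], [201.0, 290.0]]
top [[130.7, 204.4], [134.6, 188.9], [130.6, 221.5], [143.8, 212.1], [156.6, 216.6]] [[545.0, 241.0], [556.0, 197.0], [545.0, 290.0], [582.0, 263.0], [619.0, 276.0]]
```

Emit:
send_rows(
  rows=[
    [0,-0.01,0.003,0],
    [0,0,0,0],
    [0.03,0,0,0],
  ],
)

```text
t: 2.77
ee_pos: [0.4732, 0.3035, 0.1966]
tool_rot: [[0.036, 0.998, -0.06], [0.018, -0.061, -0.998], [-0.999, 0.035, -0.02]]
force: [-0.2, 0.6, 0.6]
opening: 0.0855
```

```bash
python3 -c "
from h import *
go((.471,.297,.076),-93.8)"
```

```text
zang -93.45 yaw needed 0.35
t 2.77 pos [0.4732 0.3035 0.1966] tilt [ 0.0359  0.0176 -0.9992] F [-0.23  0.63  0.65] T [ 0.035 -0.014  0.051] open 0.0855 q [ 25.1  -5.  105.1   0.   77.6  28.5]
tool shift [ 0.1203 -0.006   0.0091]
```

Emit:
send_rows(
  rows=[
    [0,0,0,0],
    [0,0,0,0],
  ],
)

```text
t: 2.93
ee_pos: [0.4698, 0.3041, 0.1952]
tool_rot: [[0.033, 0.998, -0.057], [0.017, -0.058, -0.998], [-0.999, 0.032, -0.018]]
force: [0.6, 0.1, 1.2]
opening: 0.0857
```

```bash
python3 -c "
from h import *
go((.471,.297,.076),-93.8)"
```

```text
zang -93.28 yaw needed 0.52
t 2.93 pos [0.4698 0.3041 0.1952] tilt [ 0.0329  0.0166 -0.9993] F [0.56 0.08 1.18] T [-0.005 -0.01   0.016] open 0.0857 q [ 2.530e+01 -5.200e+00  1.054e+02  1.000e-01  7.770e+01  2.860e+01]
tool shift [ 0.119  -0.0022  0.0092]
```

Emit:
send_rows(
  rows=[
    [0.008,0,0.002,0],
    [0.014,0,0.002,0],
    [0.016,0,0.001,0],
    [0.016,0,0,0],
    [0.012,0,0,0],
    [0.006,0,0,0],
    [0,0,0,0],
  ],
)

```text
t: 3.52
ee_pos: [0.474, 0.3027, 0.1263]
tool_rot: [[0.045, 0.998, -0.054], [0.022, -0.055, -0.998], [-0.999, 0.044, -0.025]]
force: [0.4, -0.2, 0.8]
opening: 0.0854
```

```bash
python3 -c "
from h import *
go((.471,.297,.076),-93.8)"
```

```text
zang -93.08 yaw needed 0.72
t 3.52 pos [0.474  0.3027 0.1263] tilt [ 0.0448  0.0223 -0.9987] F [ 0.43 -0.23  0.77] T [ 0.026  0.064 -0.021] open 0.0854 q [ 2.490e+01 -1.300e+00  1.086e+02  1.000e-01  6.980e+01  2.800e+01]
tool shift [ 0.05   -0.0048  0.0071]
```

Emit:
send_rows(
  rows=[
    [0.01,-0.002,0.003,0],
    [0.014,-0.002,0.003,0],
    [0.014,-0.002,0.002,0],
    [0.009,0,0,0],
    [0.003,0,0,0],
    [0,0,0,0],
  ],
)

```text
t: 4.02
ee_pos: [0.4714, 0.2962, 0.075]
tool_rot: [[0.049, 0.997, -0.053], [0.024, -0.055, -0.998], [-0.998, 0.048, -0.027]]
force: [0.2, 0.4, -0.5]
opening: 0.0856
```

```bash
python3 -c "
from h import *
go((.471,.297,.076),-93.8);grab('scene','s2.png');grab('top','t2.png')
a=cv2.imread('pics/s2.png');b=cv2.imread('pics/t2.png')
cv2.imwrite('pics/c2.png',np.hstack([cv2.resize(a[100:240,90:230],(400,400)),cv2.resize(b[120:260,80:220],(400,400))]))"
```

```text
zang -93.06 yaw needed 0.74
t 4.02 pos [0.4714 0.2962 0.075 ] tilt [ 0.0493  0.0242 -0.9985] F [ 0.18  0.41 -0.46] T [ 0.043  0.013 -0.002] open 0.0856 q [2.440e+01 1.600e+00 1.112e+02 1.000e-01 6.410e+01 2.750e+01]
tool shift [-0.001  -0.0004 -0.0008]
```

View pics/c2.png

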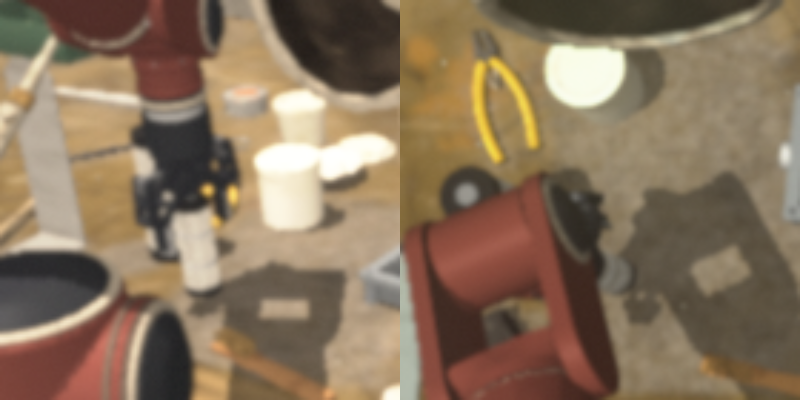

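The fingers straddle the smaller cartridge (around crop (190,220)) and the big one is untouched. Gripping gently.

Emit:
send_rows(
  rows=[
    [0,0,0,0],
    [0,0,0,0],
    [0,0,0,0],
    [0,0,0,0],
    [0,0,0,0],
    [0,0,0,0],
  ],
  jaw=-1,
  newtons=20,
)

```text
t: 4.62
ee_pos: [0.4738, 0.2979, 0.08]
tool_rot: [[0.055, 0.997, -0.053], [0.028, -0.054, -0.998], [-0.998, 0.053, -0.03]]
force: [0.1, 1.4, -1.2]
opening: 0.0418
```

```bash
python3 -c "
from h import *
go((.471,.297,.076),-93.8)"
```

```text
zang -93.04 yaw needed 0.76
t 4.62 pos [0.4738 0.2979 0.08  ] tilt [ 0.055   0.0276 -0.9981] F [ 0.08  1.42 -1.19] T [-0.004  0.02  -0.037] open 0.0418 q [2.450e+01 1.300e+00 1.109e+02 1.000e-01 6.420e+01 2.750e+01]
tool shift [ 0.0038 -0.003   0.0012]
```

Emit:
send_rows(
  rows=[
    [0.001,0,0.011,0],
    [0,0,0.011,0],
    [0,0,0.011,0],
    [0.001,0,0.011,0],
  ],
)

```text
t: 4.95
ee_pos: [0.4739, 0.2546, 0.0796]
tool_rot: [[0.062, 0.997, -0.051], [0.035, -0.053, -0.998], [-0.997, 0.06, -0.038]]
force: [0.0, 4.5, 7.6]
opening: 0.0416
```

```bash
python3 -c "
from h import *
go((.471,.251,.080),-93.8);grab('scene','s3.png')
a=cv2.imread('pics/s3.png')
cv2.imwrite('pics/c3.png',cv2.resize(a[130:230,110:230],(720,600)))"
```

```text
zang -92.91 yaw needed 0.89
t 4.95 pos [0.4739 0.2546 0.0796] tilt [ 0.0616  0.0346 -0.9975] F [0.02 4.53 7.6 ] T [1.122 0.051 0.028] open 0.0416 q [ 20.   -1.9 114.2   0.7  63.7  22.7]
tool shift [-0.0007 -0.0026  0.0037]
```

View pics/c3.png

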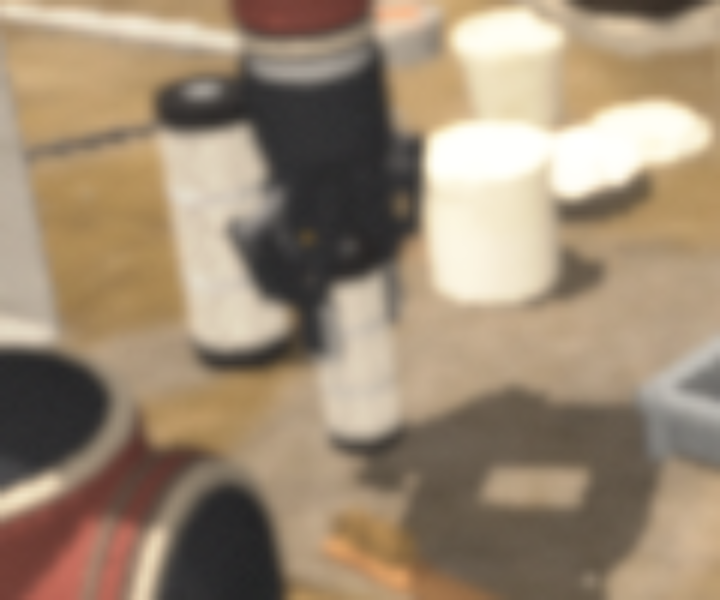

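It dragged along upright with about 7 N on the bench, so I'll press harder to make it pivot.

Emit:
send_rows(
  rows=[
    [0.004,0,0.008,0],
    [0.004,0,0.01,0],
  ],
)

```text
t: 5.17
ee_pos: [0.4764, 0.2379, 0.0789]
tool_rot: [[0.066, 0.996, -0.055], [0.045, -0.058, -0.997], [-0.997, 0.064, -0.049]]
force: [-7.6, 7.7, 19.9]
opening: 0.0417
```

```bash
python3 -c "
from h import *
go((.471,.251,.080),-93.8)"
```

```text
zang -93.14 yaw needed 0.66
t 5.17 pos [0.4764 0.2379 0.0789] tilt [ 0.0664  0.0452 -0.9968] F [-7.64  7.67 19.95] T [1.484 1.546 0.086] open 0.0417 q [ 17.9  -2.9 115.3   1.5  63.2  20.5]
tool shift [-0.0009 -0.0061 -0.0129]
```

Not pivoting: the pads' torsional grip is too strong. I'll lift it and use the box flange's outer edge as a fulcrum to tip it in the grip.

Emit:
send_rows(
  rows=[
    [-0.008,0,0,0],
    [-0.014,0,0,0],
    [-0.016,0,0,0],
    [-0.016,0,0,0],
    [-0.012,0,0,0],
    [-0.006,0,0,0],
  ],
  newtons=22,
)

```text
t: 5.67
ee_pos: [0.4678, 0.2251, 0.1491]
tool_rot: [[0.058, 0.996, -0.061], [0.036, -0.063, -0.997], [-0.998, 0.055, -0.04]]
force: [0.7, 0.0, -1.3]
opening: 0.0412
```

```bash
python3 -c "
from h import *
go((.5624,.148,.150),-93.8);grab('scene','s4.png')
a=cv2.imread('pics/s4.png')
cv2.imwrite('pics/c4.png',cv2.resize(a[100:220,110:290],(780,520)))"
```

```text
zang -93.48 yaw needed 0.32
t 5.67 pos [0.4678 0.2251 0.1491] tilt [ 0.0579  0.0365 -0.9977] F [ 0.66  0.03 -1.3 ] T [-0.115  0.021 -0.071] open 0.0412 q [ 16.9  -9.6 114.    1.1  71.8  20.2]
tool shift [0.0018 0.0992 0.0711]
```

View pics/c4.png

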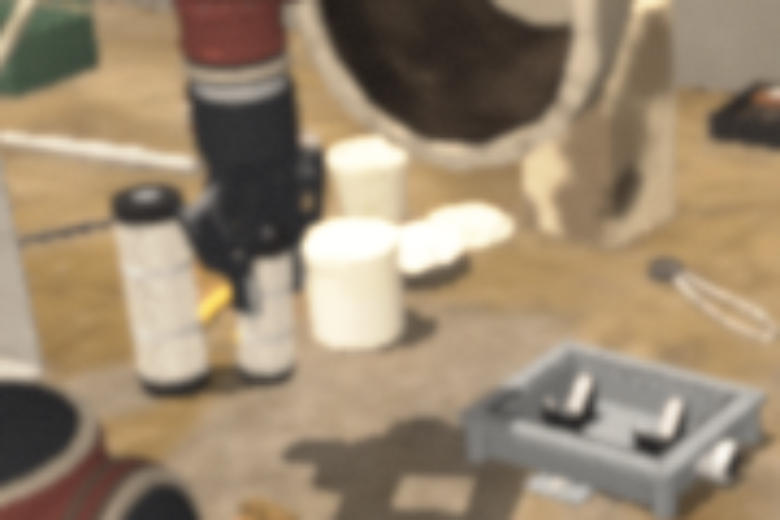

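Emit:
send_rows(
  rows=[
    [0,0.009,0.006,-0.3],
    [0,0.014,0.01,0],
    [0,0.014,0.01,0],
    [0,0.014,0.01,0],
    [0,0.014,0.01,0],
    [0,0.014,0.01,0],
    [0,0.01,0.007,0],
    [0,0.004,0.003,0],
  ],
)

```text
t: 6.38
ee_pos: [0.5586, 0.1443, 0.1424]
tool_rot: [[0.047, 0.997, -0.053], [0.03, -0.054, -0.998], [-0.998, 0.046, -0.033]]
force: [-0.6, 0.1, -1.1]
opening: 0.0413
```

```bash
python3 -c "
from h import *
go((.5624,.148,.090),-93.8)
grab('scene','s5.png');a=cv2.imread('pics/s5.png')
cv2.imwrite('pics/c5.png',cv2.resize(a[100:230,150:330],(780,563)))"
```

```text
zang -93.02 yaw needed 0.78
t 6.38 pos [0.5586 0.1443 0.1424] tilt [ 0.0472  0.0304 -0.9984] F [-0.58  0.06 -1.11] T [-0.053  0.085  0.017] open 0.0413 q [  6.4  -0.5 106.1   1.5  71.5   9.1]
tool shift [ 0.0526  0.0012 -0.0022]
```

View pics/c5.png

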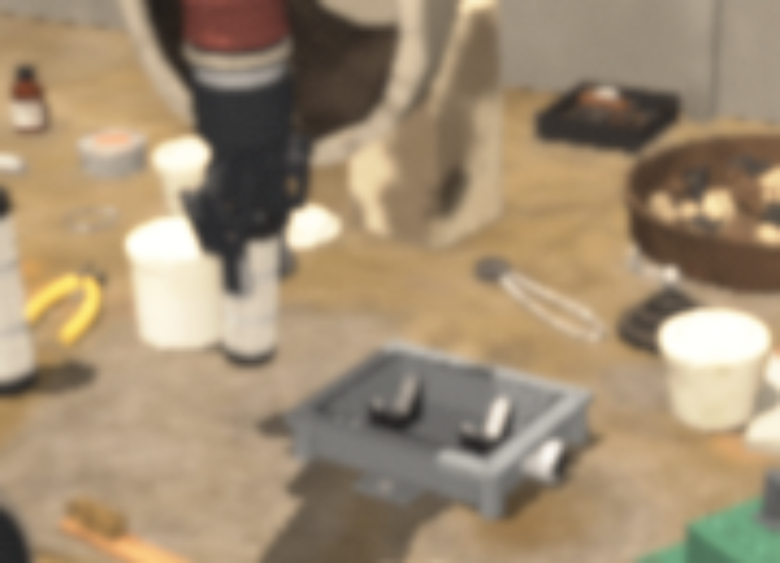

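Emit:
send_rows(
  rows=[
    [0.008,0,0,-0.4],
    [0.014,0,0,-0.4],
    [0.014,0,0,0],
    [0.01,0,0,0],
    [0.005,0,0,0],
  ],
)

```text
t: 6.85
ee_pos: [0.5599, 0.1464, 0.0876]
tool_rot: [[0.046, 0.998, -0.036], [0.031, -0.038, -0.999], [-0.998, 0.045, -0.032]]
force: [-0.8, 0.5, -2.0]
opening: 0.0414
```

```bash
python3 -c "
from h import *
go((.5624,.148,.090),-93.8)"
```

```text
zang -92.07 yaw needed 1.73
t 6.85 pos [0.5599 0.1464 0.0876] tilt [ 0.0464  0.0307 -0.9985] F [-0.78  0.51 -1.99] T [-0.014  0.053 -0.023] open 0.0414 q [  6.6   3.6 107.8   1.6  65.8   8.1]
tool shift [-0.0022  0.0026 -0.0018]
```

Emit:
send_rows(
  rows=[
    [0,0,0.008,0.8],
    [0,0,0.008,0.8],
    [-0.001,0,0.009,0],
    [-0.001,0,0.009,0],
  ],
)

```text
t: 7.18
ee_pos: [0.5551, 0.1127, 0.086]
tool_rot: [[0.041, 0.997, -0.063], [0.033, -0.064, -0.997], [-0.999, 0.039, -0.036]]
force: [-0.2, 6.9, -3.6]
opening: 0.0418
```

```bash
python3 -c "
from h import *
go((.5624,.112,.090),-93.8)
grab('scene','s6.png');a=cv2.imread('pics/s6.png')
cv2.imwrite('pics/c6.png',cv2.resize(a[120:230,170:310],(760,597)))"
```

```text
zang -93.61 yaw needed 0.19
t 7.18 pos [0.5551 0.1127 0.086 ] tilt [ 0.041   0.033  -0.9986] F [-0.22  6.94 -3.63] T [1.304 0.142 0.123] open 0.0418 q [  3.1   2.3 109.3   1.9  66.    6. ]
tool shift [-0.0038  0.0075  0.0001]
```

View pics/c6.png

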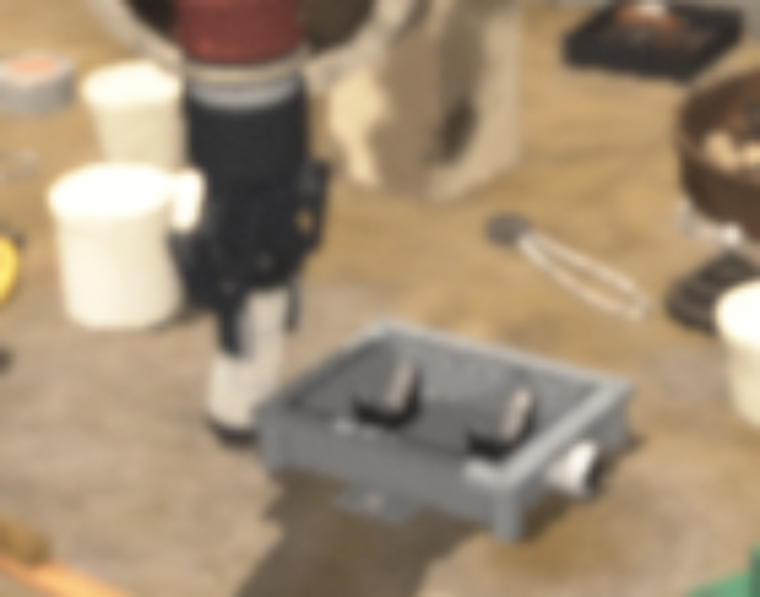

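It is rotating in the grip (bottom at crop (230,420) lags behind, top leans over the box). Continuing.

Emit:
send_rows(
  rows=[
    [-0.001,0,0.01,0],
    [0,0,0.01,0],
    [0.002,0,0.01,0],
    [0.005,0,0.01,0],
  ],
)

```text
t: 7.57
ee_pos: [0.555, 0.0709, 0.0827]
tool_rot: [[0.049, 0.997, -0.064], [0.038, -0.066, -0.997], [-0.998, 0.046, -0.041]]
force: [-0.6, 2.0, 1.1]
opening: 0.0415
```

```bash
python3 -c "
from h import *
go((.5624,.07,.073),-93.8)
grab('scene','s7.png');a=cv2.imread('pics/s7.png')
cv2.imwrite('pics/c7.png',cv2.resize(a[120:230,170:310],(760,597)))"
```

```text
zang -93.69 yaw needed 0.11
t 7.57 pos [0.555  0.0709 0.0827] tilt [ 0.0487  0.0376 -0.9981] F [-0.57  2.03  1.15] T [0.367 0.175 0.071] open 0.0415 q [ -1.4   1.4 110.5   2.4  65.3   1.4]
tool shift [0.01   0.007  0.0008]
```

View pics/c7.png

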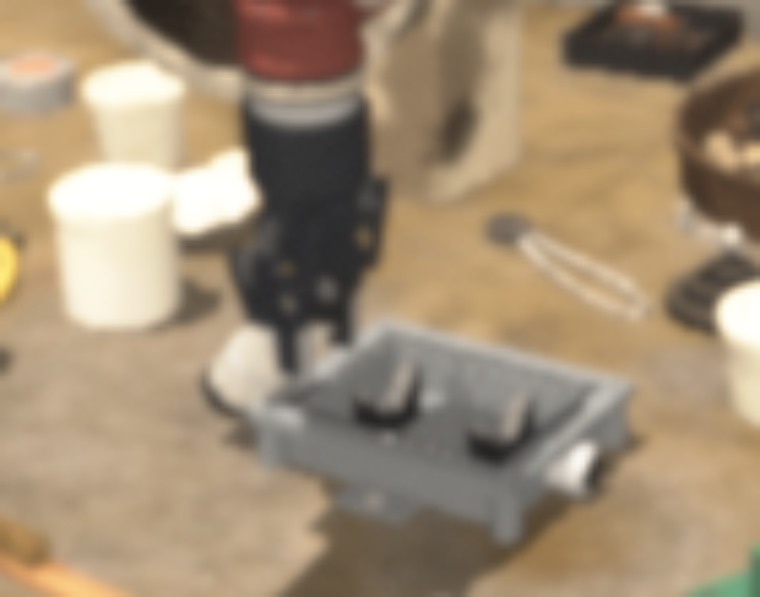

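Emit:
send_rows(
  rows=[
    [0.006,0,0.001,0],
    [0.006,0,0,0],
    [0.005,0,0,0],
    [0.002,0,0,0],
  ],
)

```text
t: 7.95
ee_pos: [0.5574, 0.0661, 0.0623]
tool_rot: [[0.052, 0.996, -0.068], [0.033, -0.07, -0.997], [-0.998, 0.05, -0.037]]
force: [-0.6, 0.2, 1.9]
opening: 0.0409
```

```bash
python3 -c "
from h import *
go((.5624,.07,.063),-93.8)
grab('scene','s8.png');a=cv2.imread('pics/s8.png')
cv2.imwrite('pics/c8.png',cv2.resize(a[120:230,170:310],(760,597)))"
```

```text
zang -93.9 yaw needed -0.1
t 7.95 pos [0.5574 0.0661 0.0623] tilt [ 0.0521  0.0334 -0.9981] F [-0.57  0.23  1.89] T [0.141 0.079 0.057] open 0.0409 q [ -1.8   3.2 110.9   2.3  63.    1.2]
tool shift [-0.0003  0.0047 -0.0042]
```

View pics/c8.png

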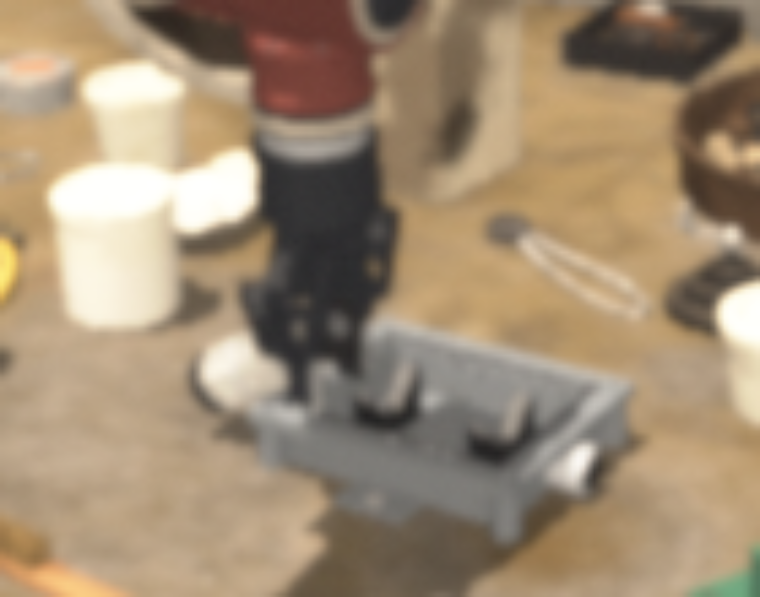

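Emit:
send_rows(
  rows=[
    [0,0,0,0],
    [-0.008,0,0,0],
    [-0.014,0,0,0],
    [-0.016,0,0,0],
    [-0.016,0,0,0],
    [-0.014,0,0,0],
    [-0.012,0,0,0],
    [-0.006,0,0,0],
  ],
  newtons=50,
)

```text
t: 8.67
ee_pos: [0.5478, 0.0638, 0.147]
tool_rot: [[0.037, 0.997, -0.064], [0.029, -0.065, -0.997], [-0.999, 0.036, -0.032]]
force: [0.1, 0.1, -0.6]
opening: 0.0398
```

```bash
python3 -c "
from h import *
go((.5624,.07,.063),-93.8)
grab('scene','s9.png');a=cv2.imread('pics/s9.png');grab('top','t9.png');b=cv2.imread('pics/t9.png')
cv2.imwrite('pics/c9.png',np.hstack([cv2.resize(a[100:230,170:300],(400,400)),cv2.resize(b[110:240,180:310],(400,400))]))"
```

```text
zang -93.67 yaw needed 0.13
t 8.67 pos [0.5478 0.0638 0.147 ] tilt [ 0.0375  0.0293 -0.9989] F [ 0.1   0.1  -0.63] T [-0.034  0.05   0.002] open 0.0398 q [ -1.9  -3.8 108.9   1.8  72.8   1.3]
tool shift [ 0.0847  0.0112 -0.0045]
```

View pics/c9.png

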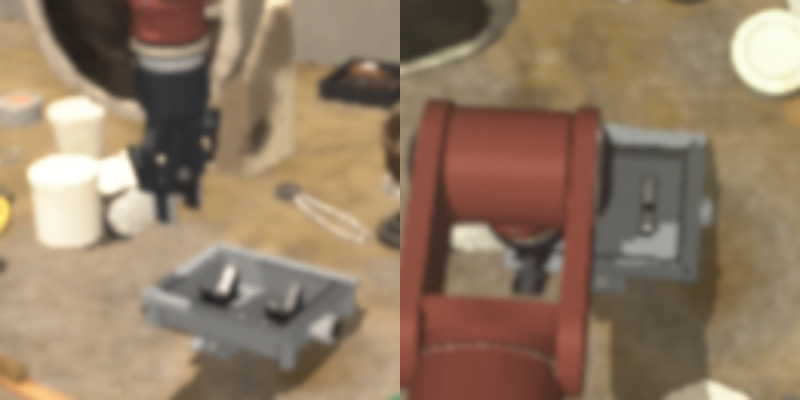

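```bash
python3 - <<'E'
from h import *
z=np.load('scene.npz');a=z['p'][145:215,185:265,::-1]
cv2.imwrite('pics/c9b.png',cv2.resize(a,(720,630),interpolation=cv2.INTER_CUBIC)[:600])
W=cloud('scene',z['d'])
s=arm.state();p=s['ee_pos'];R=s['tool_rot']
X=np.array([p-.005*R[:,0],p-.005*R[:,0]+.039*R[:,2],p-.005*R[:,0]-.085*R[:,2]]);print(X.round(3),proj('scene',X).round(0))
for m in arm.masks_of('scene','cartridge')[:3]:
    P=W[m['pixels']];P=P[~np.isnan(P[:,0])];print(m['conf'],m['extent'],np.percentile(P,[3,50,97],axis=0).round(3).tolist())
for v in range(160,200,4): print(v,[ (W[v,u].round(3).tolist()) for u in range(205,240,6)])
E
```

```text
[[0.548 0.064 0.152]
 [0.545 0.025 0.151]
 [0.553 0.148 0.155]] [[227. 165.]
 [237. 168.]
 [206. 159.]]
0.79 [133.5, 141.2, 26.6, 52.9] [[0.504, 0.367, 0.006], [0.517, 0.379, 0.092], [0.549, 0.41, 0.171]]
0.68 [201.7, 154.6, 32.0, 24.8] [[0.53, 0.044, 0.096], [0.538, 0.11, 0.138], [0.564, 0.157, 0.188]]
160 [[0.819, 0.351, 0.011], [0.803, 0.309, 0.025], [0.498, 0.067, 0.188], [0.515, 0.057, 0.183], [0.533, 0.046, 0.179], [0.573, 0.049, 0.162]]
164 [[0.804, 0.342, 0.0], [0.537, 0.119, 0.149], [0.534, 0.093, 0.156], [0.511, 0.055, 0.172], [0.569, 0.07, 0.146], [0.574, 0.051, 0.148]]
168 [[0.545, 0.15, 0.126], [0.536, 0.119, 0.135], [0.536, 0.096, 0.14], [0.512, 0.056, 0.158], [0.809, 0.228, 0.003], [0.827, 0.21, -0.001]]
172 [[0.534, 0.143, 0.117], [0.536, 0.12, 0.121], [0.548, 0.105, 0.119], [0.514, 0.059, 0.142], [0.783, 0.212, -0.001], [0.786, 0.185, 0.003]]
176 [[0.703, 0.271, 0.003], [0.547, 0.13, 0.1], [0.728, 0.233, 0.001], [0.738, 0.211, 0.001], [0.751, 0.192, -0.001], [0.759, 0.17, 0.0]]
180 [[0.681, 0.257, -0.001], [0.685, 0.231, 0.003], [0.7, 0.214, -0.0], [0.712, 0.194, -0.001], [0.72, 0.172, -0.0], [0.731, 0.153, -0.001]]
184 [[0.646, 0.232, 0.003], [0.661, 0.215, 0.0], [0.671, 0.195, 0.0], [0.682, 0.176, -0.001], [0.686, 0.152, 0.003], [0.634, 0.092, 0.039]]
188 [[0.622, 0.215, 0.001], [0.635, 0.198, -0.001], [0.642, 0.176, 0.001], [0.655, 0.159, -0.001], [0.594, 0.092, 0.042], [0.617, 0.083, 0.033]]
192 [[0.601, 0.201, -0.002], [0.612, 0.182, -0.003], [0.615, 0.158, 0.001], [0.56, 0.095, 0.042], [0.581, 0.084, 0.035], [0.621, 0.086, 0.015]]
196 [[0.573, 0.181, -0.0], [0.586, 0.164, -0.002], [0.533, 0.101, 0.038], [0.536, 0.08, 0.042], [0.542, 0.06, 0.044], [0.577, 0.059, 0.027]]
```

View pics/c9b.png

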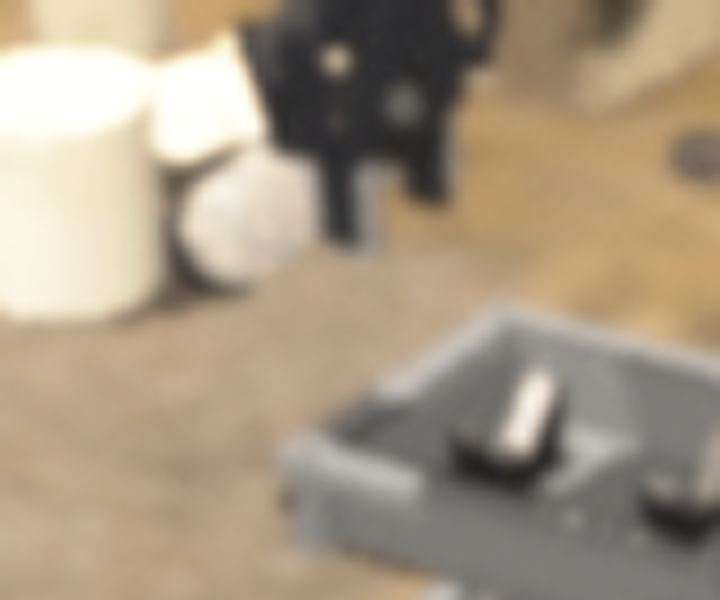

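```bash
cat > cyl.py <<'E'
from h import *
from scipy.optimize import least_squares
def fit(n='scene',lo=None):
    z=np.load(n+'.npz');W=cloud(n,z['d']);s=arm.state();p=s['ee_pos'];R=s['tool_rot']
    best=None
    for m in arm.masks_of(n,'cartridge')[:4]:
        k=cv2.erode(m['pixels'].astype(np.uint8),np.ones((3,3)))>0
        P=W[k];P=P[~np.isnan(P[:,0])];P=P[np.linalg.norm(P-p,axis=1)<.13]
        if len(P)>60:best=P;break
    P=best;G=p-.005*R[:,0]
    P=P[(P-G)@R[:,2]<-.018]
    def res(v):
        u=np.array([np.sin(v[0])*R[0,2]+v[1]*R[0,1],np.sin(v[0])*R[1,2]+v[1]*R[1,1],np.cos(v[0])]);u/=np.linalg.norm(u)
        d=P-(G+v[2]*R[:,1]+v[3]*np.array([0,0,1.]));r=np.linalg.norm(d-np.outer(d@u,u),axis=1)-.021
        return r
    o=least_squares(res,[1.2,0,0,0],loss='soft_l1',f_scale=.002)
    v=o.x;u=np.array([np.sin(v[0])*R[0,2]+v[1]*R[0,1],np.sin(v[0])*R[1,2]+v[1]*R[1,1],np.cos(v[0])]);u/=np.linalg.norm(u)
    t=(P-(G+v[2]*R[:,1]+v[3]*np.array([0,0,1.])))@u
    print('theta',np.degrees(v[0]).round(1),'side',v[1].round(3),'off',v[2:].round(4),'axis',u.round(3),'rms',np.sqrt(np.mean(res(v)**2)).round(4),'t range',np.percentile(t,[1,99]).round(3),len(P))
E
python3 -c "
from cyl import *
fit()"
```

```text
theta 49.6 side -0.013 off [0.0038 0.0278] axis [-0.062 -0.758  0.649] rms 0.0019 t range [-0.106 -0.036] 144
```

The tilt stuck at about 50° and the cartridge slid up between the pads, so the grip is on its edge (opening 39.8 mm). I'll take it to free bench, lay it down between the fingers and regrip at the middle.

Emit:
send_rows(
  rows=[
    [0,-0.002,-0.006,0],
    [0,-0.004,-0.012,0],
    [0,-0.005,-0.015,0],
    [0,-0.005,-0.015,0],
    [0,-0.005,-0.015,0],
    [0,-0.005,-0.015,0],
    [0,-0.005,-0.015,0],
    [0,-0.005,-0.015,0],
    [0,-0.005,-0.015,0],
    [0,-0.004,-0.012,0],
    [0,-0.002,-0.006,0],
    [0,0,0,0],
  ],
)

```text
t: 9.87
ee_pos: [0.4958, 0.2219, 0.1348]
tool_rot: [[0.011, 0.998, -0.063], [0.03, -0.064, -0.998], [-1.0, 0.009, -0.03]]
force: [-0.5, -0.3, -1.6]
opening: 0.0396
```

```bash
python3 - <<'E'
from cyl import *
go((.5,.21,.10),-93.8)
p,d=grab('scene','s10.png');p2,d2=grab('top')
cv2.imwrite('pics/c10.png',np.hstack([cv2.resize(p[110:220,130:240,::-1],(400,400),interpolation=2),cv2.resize(p2[120:250,100:230,::-1],(400,400),interpolation=2)]))
fit()
E
```

```text
zang -93.63 yaw needed 0.17
t 9.87 pos [0.4958 0.2219 0.1348] tilt [ 0.0106  0.0295 -0.9995] F [-0.5  -0.28 -1.57] T [-0.145  0.001  0.056] open 0.0396 q [ 15.5  -3.5 109.8   1.5  72.6  18.7]
tool shift [0.0344 0.0046 0.0126]
theta 48.4 side -0.014 off [0.0029 0.0284] axis [-0.062 -0.745  0.664] rms 0.002 t range [-0.103 -0.042] 104
```

View pics/c10.png

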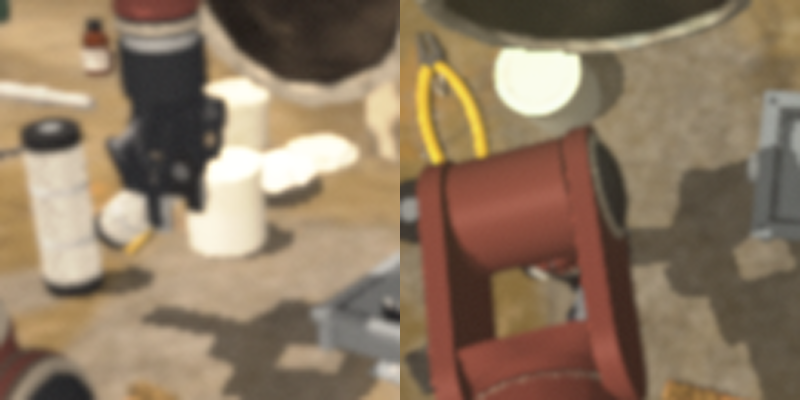

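Emit:
send_rows(
  rows=[
    [0.008,0,0,0],
    [0.014,0,0,0],
    [0.016,0,0,0],
    [0.014,0,0,0],
    [0.01,0,0,0],
    [0.006,0,0,0],
  ],
  newtons=20,
)

```text
t: 10.52
ee_pos: [0.5011, 0.2188, 0.0652]
tool_rot: [[0.018, 0.997, -0.072], [0.029, -0.072, -0.997], [-0.999, 0.016, -0.031]]
force: [0.0, 0.3, -1.1]
opening: 0.0397
```

```bash
python3 - <<'E'
from cyl import *
go((.5,.21,.06),-93.8)
E
```

```text
zang -94.11 yaw needed -0.31
t 10.52 pos [0.5011 0.2188 0.0652] tilt [ 0.0177  0.0293 -0.9994] F [ 0.05  0.26 -1.1 ] T [-0.119  0.058  0.023] open 0.0397 q [ 15.1   2.  111.8   1.5  64.8  18.6]
tool shift [ 0.0049 -0.0006  0.009 ]
```

Emit:
send_rows(
  rows=[
    [0.008,0,0.002,0],
    [0.01,0,0.004,0],
    [0.01,0,0.005,0],
  ],
)

```text
t: 10.77
ee_pos: [0.5034, 0.2079, 0.0368]
tool_rot: [[0.023, 0.997, -0.072], [0.03, -0.073, -0.997], [-0.999, 0.02, -0.032]]
force: [1.5, -0.6, -0.0]
opening: 0.0394
```

```bash
python3 - <<'E'
from cyl import *
go((.5,.21,.02),-93.8)
p,d=grab('scene','s11.png')
cv2.imwrite('pics/c11.png',cv2.resize(p[130:220,130:240,::-1],(720,590),interpolation=2))
fit()
E
```

```text
zang -94.15 yaw needed -0.35
t 10.77 pos [0.5034 0.2079 0.0368] tilt [ 0.0226  0.03   -0.9993] F [ 1.53 -0.56 -0.03] T [-0.055 -0.078  0.001] open 0.0394 q [ 13.9   4.1 112.8   1.5  61.4  17.4]
tool shift [ 0.0168 -0.0038 -0.0013]
theta 65.3 side -0.008 off [0.0056 0.0256] axis [-0.074 -0.905  0.418] rms 0.0017 t range [-0.103 -0.046] 95
```

View pics/c11.png

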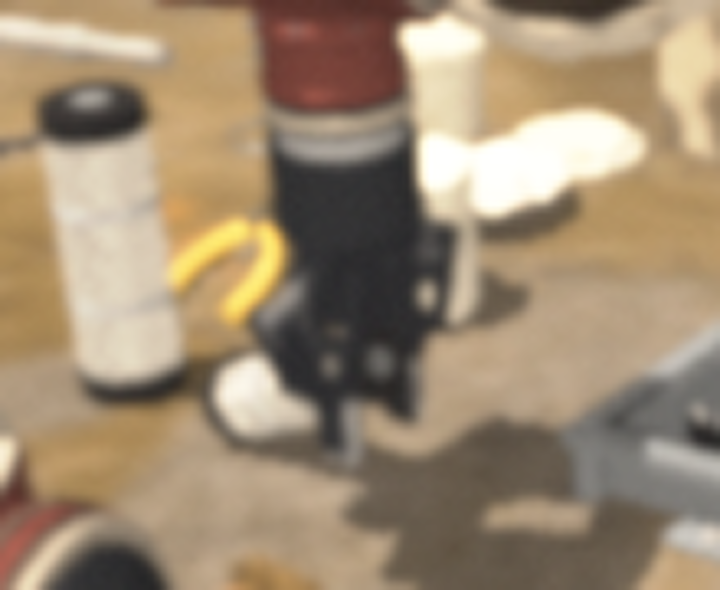

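Emit:
send_rows(
  rows=[
    [0.007,0,0.004,0],
    [0.007,0,0.004,0],
    [0.003,0,0.001,0],
  ],
)

```text
t: 11.12
ee_pos: [0.5025, 0.1981, 0.0179]
tool_rot: [[0.021, 0.997, -0.073], [0.03, -0.074, -0.997], [-0.999, 0.019, -0.031]]
force: [-0.4, -0.6, -0.4]
opening: 0.0396
```

```bash
python3 - <<'E'
from cyl import *
go((.5,.21,.02),-93.8)
p,d=grab('scene')
fit()
E
```

```text
zang -94.21 yaw needed -0.41
t 11.12 pos [0.5025 0.1981 0.0179] tilt [ 0.0208  0.0297 -0.9993] F [-0.44 -0.65 -0.44] T [-0.065 -0.005 -0.021] open 0.0396 q [ 12.9   5.4 113.6   1.6  59.5  16.4]
tool shift [-0.0018 -0.0033 -0.0118]
  return _methods._mean(a, axis=axis, dtype=dtype,
  ret = ret.dtype.type(ret / rcount)
Traceback (most recent call last):
  File "cyl.py", line 19, in fit
    print('theta',np.degrees(v[0]).round(1),'side',v[1].round(3),'off',v[2:].round(4),'axis',u.round(3),'rms',np.sqrt(np.mean(res(v)**2)).round(4),'t range',np.percentile(t,[1,99]).round(3),len(P))
                                                                                                                                                             ~~~~~~~~~~~~~^^^^^^^^^^
IndexError: index -1 is out of bounds for axis 0 with size 0
```

Emit:
send_rows(
  rows=[
    [0,0,0,0],
    [0,0,0,0],
    [0,0,0,0],
    [0,0,0,0],
  ],
  jaw=0.15,
)

```text
t: 11.55
ee_pos: [0.5026, 0.1989, 0.0185]
tool_rot: [[0.021, 0.997, -0.073], [0.031, -0.074, -0.997], [-0.999, 0.019, -0.032]]
force: [-0.3, -0.3, -0.1]
opening: 0.0489
```

```bash
python3 - <<'E'
from cyl import *
go((.5,.21,.02),-93.8)
p,d=grab('scene','s12.png');p2,d2=grab('top')
cv2.imwrite('pics/c12.png',np.hstack([cv2.resize(p[130:230,130:240,::-1],(440,400),interpolation=2),cv2.resize(p2[150:250,120:210,::-1],(360,400),interpolation=2)]))
E
```

```text
zang -94.19 yaw needed -0.39
t 11.55 pos [0.5026 0.1989 0.0185] tilt [ 0.0211  0.0305 -0.9993] F [-0.28 -0.34 -0.06] T [-0.015  0.039 -0.002] open 0.0489 q [ 13.    5.3 113.6   1.7  59.5  16.4]
tool shift [-0.0012 -0.0034 -0.0109]
```

View pics/c12.png

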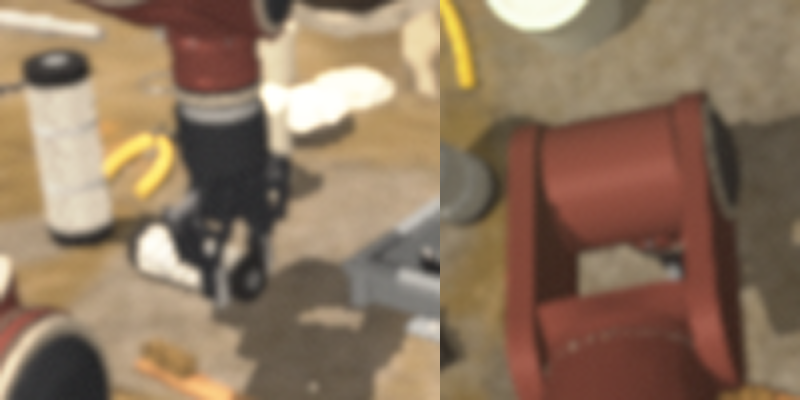

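It is now lying flat between the fingers (ends at crop (140,250) and (255,275)). I'll back off upward and measure it.

Emit:
send_rows(
  rows=[
    [-0.008,0,0,0],
    [-0.014,0,0,0],
    [-0.016,0,0,0],
    [-0.02,0,0,0],
    [-0.02,0,0,0],
    [-0.02,0,0,0],
    [-0.012,0,0,0],
    [-0.005,0,0,0],
  ],
  jaw=0.3,
)

```text
t: 12.32
ee_pos: [0.4987, 0.1954, 0.1408]
tool_rot: [[0.019, 0.997, -0.072], [0.03, -0.073, -0.997], [-0.999, 0.017, -0.031]]
force: [0.3, 0.0, 0.2]
opening: 0.0555
```

```bash
cat > lie.py <<'E'
from fit import *
def lie(n,d,box=(.38,.60,.12,.35)):
    sel=fitall(n,d);P=sel(*box,.008,.05)
    # largest cluster via raster
    g=np.zeros((400,400),np.uint8);i=((P[:,0]-box[0])*1000).astype(int);j=((P[:,1]-box[2])*1000).astype(int);g[i,j]=1
    g=cv2.dilate(g,np.ones((7,7)));k,l,st,_=cv2.connectedComponentsWithStats(g)
    b=1+np.argmax(st[1:,4]);P=P[l[i,j]==b]
    print(n,len(P),rect(P),'z95',np.percentile(P[:,2],97).round(4))
    T=P[P[:,2]>.033];print(' upper',len(T),rect(T),T.mean(0).round(4))
E
python3 - <<'E'
from lie import *
go(None,-93.8)
p,d=grab('scene','s13.png');p2,d2=grab('top')
lie('scene',d);lie('top',d2)
cv2.imwrite('pics/c13.png',np.hstack([cv2.resize(p[130:230,130:240,::-1],(440,400),interpolation=2),cv2.resize(p2[150:250,120:210,::-1],(360,400),interpolation=2)]))
E
```

```text
zang -94.15 yaw needed -0.35
t 12.32 pos [0.4987 0.1954 0.1408] tilt [ 0.0188  0.0301 -0.9994] F [0.29 0.04 0.16] T [0.002 0.011 0.016] open 0.0555 q [ 12.7  -5.2 110.8   1.5  72.9  16.4]
scene 388 (array([503.5, 241. ]), array([129.6,  39.2]), 87.81) z95 0.0421
 upper 173 (array([503. , 240.9]), array([128.3,  31.7]), 85.36) [0.5011 0.2361 0.0383]
top 86 (array([498.8, 189.3]), array([37.3, 18. ]), 0.64) z95 0.0431
 upper 49 (array([500.8, 188.7]), array([31.4, 16.2]), 4.95) [0.5005 0.1888 0.0385]
```

View pics/c13.png

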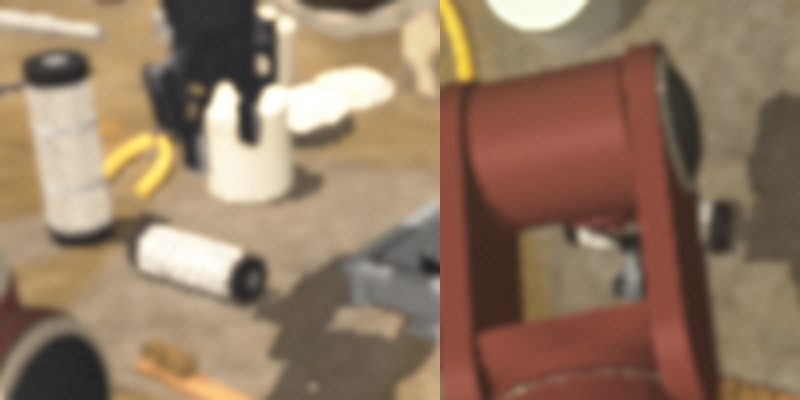

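Emit:
send_rows(
  rows=[
    [0,0,-0.01,-0.4],
    [0,0.001,-0.014,0],
    [0,0.001,-0.014,0],
    [0.004,0,-0.008,0],
    [0.014,0,-0.001,0],
    [0.016,0,0,0],
    [0.014,0,0,0],
    [0.006,0,0,0],
  ],
)

```text
t: 13.08
ee_pos: [0.5012, 0.2489, 0.0784]
tool_rot: [[0.01, 0.998, -0.063], [0.029, -0.063, -0.998], [-1.0, 0.008, -0.029]]
force: [-1.5, 0.3, -0.7]
opening: 0.0555
```

```bash
python3 - <<'E'
from lie import *
go((.503,.242,.018),-93.8)
E
```

```text
zang -93.59 yaw needed 0.21
t 13.08 pos [0.5012 0.2489 0.0784] tilt [ 0.0101  0.0286 -0.9995] F [-1.52  0.26 -0.65] T [-0.     0.018 -0.002] open 0.0555 q [ 18.1   2.8 109.5   1.5  66.6  21.2]
tool shift [0.0602 0.0017 0.0086]
```

Emit:
send_rows(
  rows=[
    [0.008,0.001,0.004,0.2],
    [0.012,0.001,0.003,0],
    [0.014,0,0.001,0],
    [0.012,0,0,0],
    [0.008,0,0,0],
    [0.004,0,0,0],
    [0,0,0,0],
  ],
  jaw=0.6,
)

```text
t: 13.67
ee_pos: [0.5003, 0.2409, 0.0105]
tool_rot: [[0.002, 0.998, -0.066], [0.026, -0.066, -0.997], [-1.0, 0.001, -0.026]]
force: [-0.1, 0.8, 0.9]
opening: 0.0688
```

```bash
python3 - <<'E'
from lie import *
go((.503,.242,.018),-93.8)
p,d=grab('scene','s14.png')
cv2.imwrite('pics/c14.png',cv2.resize(p[130:230,130:240,::-1],(660,600),interpolation=2))
lie('scene',d)
E
```

```text
zang -93.81 yaw needed -0.01
t 13.67 pos [0.5003 0.2409 0.0105] tilt [ 0.0024  0.0259 -0.9997] F [-0.1   0.75  0.9 ] T [-0.037  0.018  0.027] open 0.0688 q [ 17.4   8.5 111.    1.6  59.9  20.4]
tool shift [-0.0075  0.0026 -0.0015]
scene 250 (array([499. , 214.9]), array([42.6, 78.1]), 3.9) z95 0.0418
 upper 104 (array([501. , 215.6]), array([35.4, 78.7]), 1.02) [0.5001 0.2115 0.0383]
```

View pics/c14.png

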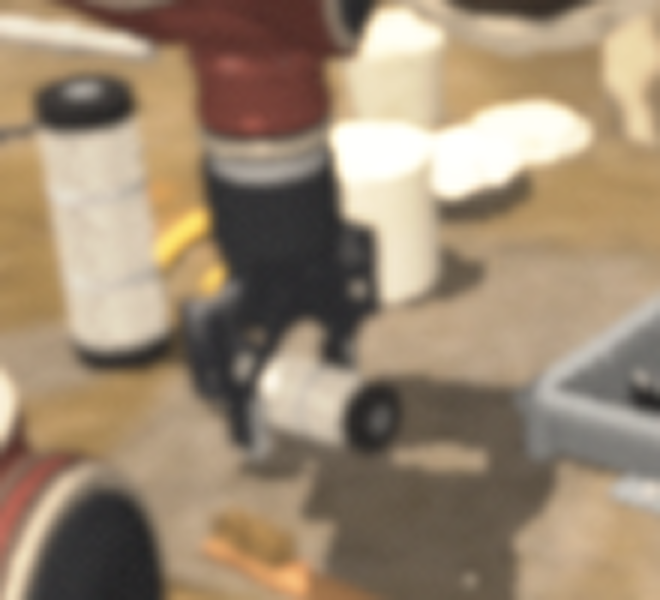

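Emit:
send_rows(
  rows=[
    [-0.007,0.001,0,0],
    [0,0,0,0],
  ],
)

```text
t: 13.88
ee_pos: [0.5023, 0.241, 0.0193]
tool_rot: [[0.004, 0.998, -0.066], [0.026, -0.066, -0.997], [-1.0, 0.002, -0.027]]
force: [0.3, -0.1, -0.1]
opening: 0.0687
```

Emit:
send_rows(
  rows=[
    [0,0,0,0],
    [0,0,0,0],
    [0,0,0,0],
    [0,0,0,0],
    [0,0,0,0],
  ],
  jaw=-1,
  newtons=40,
)

```text
t: 14.3
ee_pos: [0.5046, 0.2417, 0.0229]
tool_rot: [[0.01, 0.998, -0.066], [0.028, -0.066, -0.997], [-1.0, 0.008, -0.029]]
force: [-0.2, 0.1, -0.6]
opening: 0.0408
```

Emit:
send_rows(
  rows=[
    [-0.006,0,0,0],
    [-0.012,0,0,0],
    [-0.016,0,0,0],
    [-0.018,0,0,0],
    [-0.018,0,0,0],
    [-0.014,0,0,0],
    [-0.008,0,0,0],
    [-0.003,0,0,0],
  ],
)

```text
t: 14.97
ee_pos: [0.5012, 0.2382, 0.124]
tool_rot: [[0.005, 0.998, -0.066], [0.027, -0.066, -0.997], [-1.0, 0.004, -0.027]]
force: [0.5, -0.3, -0.6]
opening: 0.0408
```

```bash
python3 - <<'E'
from lie import *
go((.5987,.0145,.12),-93.8)
p,d=grab('scene','s15.png')
cv2.imwrite('pics/c15.png',cv2.resize(p[110:220,130:240,::-1],(600,600),interpolation=2))
s=fitall('scene',d);P=s(.42,.58,.12,.32,.07,.128);print(rect(P));T=P[P[:,2]>.115];print(np.polyfit(P[:,1],P[:,2],1))
E
```

```text
zang -93.78 yaw needed 0.02
t 14.97 pos [0.5012 0.2382 0.124 ] tilt [ 0.0053  0.0267 -0.9996] F [ 0.52 -0.3  -0.64] T [ 0.055  0.027 -0.021] open 0.0408 q [ 17.1  -1.  108.5   1.4  71.7  20.4]
tool shift [-0.0015  0.112   0.2168]
(array([484.9, 233.7]), array([ 43.3, 129.4]), 13.74)
[0.01712195 0.11512307]
```

View pics/c15.png

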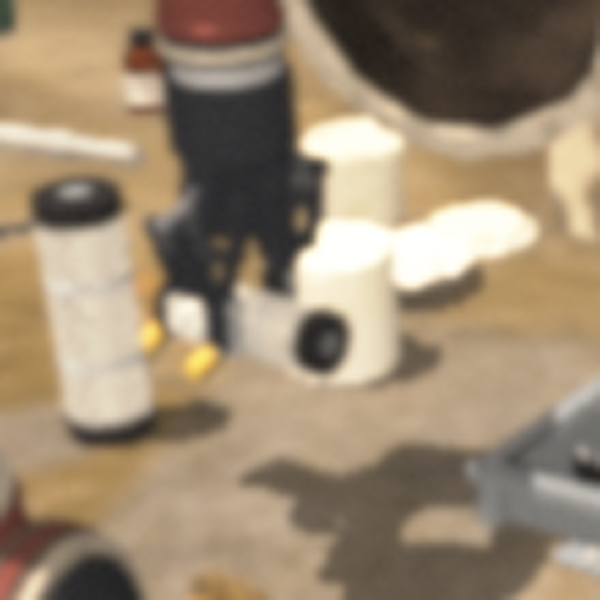

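Emit:
send_rows(
  rows=[
    [0,0.004,0.007,0],
    [0,0.007,0.014,0],
    [0,0.009,0.018,0],
    [0,0.009,0.018,0],
    [0,0.009,0.018,0],
    [0,0.009,0.018,0],
    [0,0.009,0.018,0],
    [0,0.009,0.018,0],
    [0,0.009,0.018,0],
    [0,0.009,0.018,0],
    [0,0.006,0.014,0],
    [0,0.003,0.006,0],
  ],
)

```text
t: 16.02
ee_pos: [0.5775, 0.0344, 0.1052]
tool_rot: [[-0.016, 0.998, -0.063], [0.024, -0.062, -0.998], [-1.0, -0.017, -0.023]]
force: [0.3, 0.1, -1.2]
opening: 0.0403
```

```bash
python3 - <<'E'
from lie import *
go((.5987,.0145,.10),-93.8)
E
```

```text
zang -93.59 yaw needed 0.21
t 16.02 pos [0.5775 0.0344 0.1052] tilt [-0.0158  0.024  -0.9996] F [ 0.31  0.12 -1.21] T [-0.061 -0.03  -0.017] open 0.0403 q [ -4.6   4.6 104.8   1.4  71.7  -1.4]
tool shift [0.0044 0.0225 0.0187]
```

Emit:
send_rows(
  rows=[
    [-0.001,0.006,0.005,0.2],
    [0,0.008,0.007,0],
    [0,0.006,0.005,0],
    [0,0.002,0.002,0],
    [0,0,0,0],
  ],
)

```text
t: 16.43
ee_pos: [0.5988, 0.0114, 0.1021]
tool_rot: [[-0.021, 0.997, -0.068], [0.025, -0.067, -0.997], [-0.999, -0.023, -0.023]]
force: [-0.6, 0.4, -1.9]
opening: 0.0407
```

```bash
python3 - <<'E'
from lie import *
go((.5987,.0145,.06),-93.8)
p,d=grab('scene','s16.png');p2,d2=grab('top')
cv2.imwrite('pics/c16.png',np.hstack([cv2.resize(p[110:230,190:310,::-1],(400,400),interpolation=2),cv2.resize(p2[120:230,190:300,::-1],(400,400),interpolation=2)]))
s=fitall('top',d2);b=s(.5,.7,-.09,.12,.036,.046);print(rect(b))
for n,dd in(('scene',d),('top',d2)):
    P=fitall(n,dd)(.55,.66,-.07,.10,.075,.128);print(n,len(P),rect(P),np.percentile(P,[2,98],axis=0).round(3).tolist())
E
```

```text
zang -93.9 yaw needed -0.1
t 16.43 pos [0.5988 0.0114 0.1021] tilt [-0.021   0.0248 -0.9995] F [-0.64  0.45 -1.9 ] T [-0.    -0.016 -0.008] open 0.0407 q [ -6.6   7.6 101.8   1.3  71.9  -3.1]
tool shift [ 0.0421  0.0007 -0.0021]
(array([597.8,   6.6]), array([174.2, 150.1]), 86.42)
scene 443 (array([595.8,  10.5]), array([127.1,  63.3]), 80.47) [[0.566, -0.052, 0.087], [0.623, 0.071, 0.125]]
top 143 (array([596.6,  16.7]), array([124.3,  41. ]), 86.15) [[0.574, -0.046, 0.106], [0.618, 0.077, 0.122]]
```

View pics/c16.png

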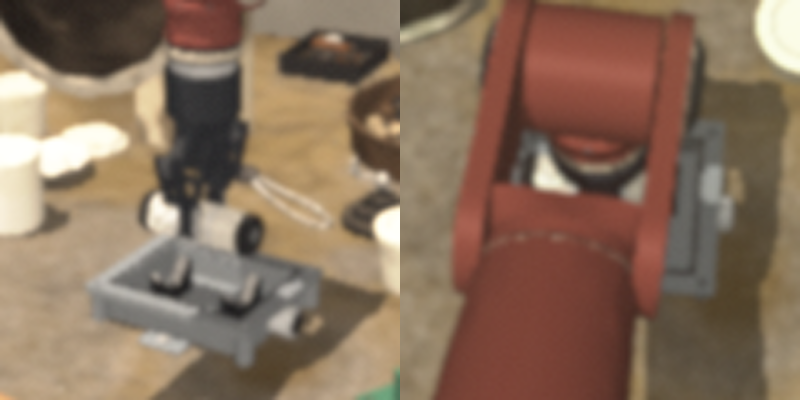

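Emit:
send_rows(
  rows=[
    [0.006,0.001,0.001,0],
    [0.01,0.001,0,0],
    [0.01,0,0,0],
    [0.008,0,0,0],
    [0.005,0,0,0],
    [0.003,0,0,0],
  ],
)

```text
t: 17.03
ee_pos: [0.5986, 0.014, 0.056]
tool_rot: [[-0.021, 0.998, -0.065], [0.025, -0.064, -0.998], [-0.999, -0.023, -0.024]]
force: [0.7, -0.2, -1.2]
opening: 0.0407
```

```bash
python3 - <<'E'
from lie import *
go((.5997,.0125,.047),-93.8)
E
```

```text
zang -93.71 yaw needed 0.09
t 17.03 pos [0.5986 0.014  0.056 ] tilt [-0.0214  0.0254 -0.9995] F [ 0.67 -0.22 -1.22] T [-0.017 -0.012  0.02 ] open 0.0407 q [ -6.4  11.  103.    1.4  67.4  -3.2]
tool shift [0.0089 0.0014 0.0017]
```

Emit:
send_rows(
  rows=[
    [0.003,0.001,0.001,0],
    [0.003,0,0,0],
    [0.003,0,0,0],
  ],
)

```text
t: 17.28
ee_pos: [0.6004, 0.0132, 0.0468]
tool_rot: [[-0.019, 0.998, -0.065], [0.025, -0.064, -0.998], [-0.999, -0.021, -0.024]]
force: [-6.8, 0.1, 23.4]
opening: 0.0406
```

```bash
python3 - <<'E'
from lie import *
go((.5997,.0125,.047),-93.8)
E
```

```text
zang -93.71 yaw needed 0.09
t 17.28 pos [0.6004 0.0132 0.0468] tilt [-0.0193  0.0253 -0.9995] F [-6.84  0.1  23.39] T [0.233 1.314 0.006] open 0.0406 q [ -6.4  11.9 103.    1.4  66.4  -3.3]
tool shift [-0.0002 -0.0006  0.0007]
```

Seated in the rests (23 N up at TCP z 0.047, as expected). Relaxing and releasing.

Emit:
send_rows(
  rows=[
    [-0.001,0,0,0],
    [0,0,0,0],
  ],
)

```text
t: 17.45
ee_pos: [0.6015, 0.013, 0.0488]
tool_rot: [[-0.017, 0.998, -0.065], [0.025, -0.064, -0.998], [-1.0, -0.019, -0.024]]
force: [-0.0, -0.3, -1.0]
opening: 0.0412
```

Emit:
send_rows(
  rows=[
    [0,0,0,0],
    [0,0,0,0],
    [0,0,0,0],
    [0,0,0,0],
    [0,0,0,0],
  ],
  jaw=0.3,
)

```text
t: 17.87
ee_pos: [0.6018, 0.0128, 0.0494]
tool_rot: [[-0.016, 0.998, -0.065], [0.025, -0.064, -0.998], [-1.0, -0.018, -0.024]]
force: [0.8, 0.7, 0.1]
opening: 0.0555
```

Emit:
send_rows(
  rows=[
    [-0.005,0,0,0],
    [-0.01,0,0,0],
    [-0.012,0,0,0],
    [-0.014,0,0,0],
    [-0.016,0,0,0],
    [-0.02,0,0,0],
    [-0.02,0,0,0],
    [-0.02,0,0,0],
    [-0.014,0,0,0],
    [-0.008,0,0,0],
  ],
)

```text
t: 18.7
ee_pos: [0.6035, 0.0092, 0.2021]
tool_rot: [[-0.015, 0.998, -0.065], [0.025, -0.064, -0.998], [-1.0, -0.016, -0.024]]
force: [1.0, -0.9, -0.3]
opening: 0.0557
```

```bash
python3 - <<'E'
from lie import *
go((.5302,-.308,.17),-120)
p,d=grab('scene','s17.png');p2,d2=grab('top')
cv2.imwrite('pics/c17.png',np.hstack([cv2.resize(p[140:230,200:310,::-1],(488,400),interpolation=2),cv2.resize(p2[120:220,200:290,::-1],(360,400),interpolation=2)])[:,:800])
for n,dd in(('scene',d),('top',d2)):
    P=fitall(n,dd)(.55,.65,-.07,.10,.055,.08);print(n,len(P),rect(P),np.percentile(P,[2,98],axis=0).round(3).tolist())
E
```

```text
zang -93.71 yaw needed 26.29
t 18.7 pos [0.6035 0.0092 0.2021] tilt [-0.0148  0.0248 -0.9996] F [ 1.01 -0.94 -0.34] T [-0.001  0.004 -0.016] open 0.0557 q [-6.8  2.4 97.3  1.3 81.4 -3.3]
tool shift [ 0.0254 -0.0523  0.3219]
scene 226 (array([601.8,  12.9]), array([126.1,  41.3]), 84.22) [[0.582, -0.049, 0.055], [0.612, 0.074, 0.068]]
top 16 (array([603.2, -36.2]), array([43.6, 23.9]), 38.99) [[0.58, -0.044, 0.056], [0.613, -0.021, 0.068]]
```

View pics/c17.png

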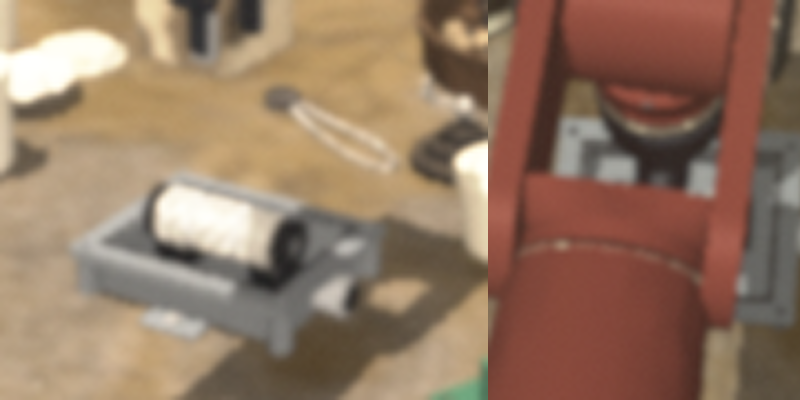

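The cartridge lies in both rests (top at 67-68 mm, centre about (0.600, 0.013)). Now the cover.

Emit:
send_rows(
  rows=[
    [0,-0.002,0.01,0],
    [0,-0.004,0.02,0],
    [0,-0.004,0.026,0],
    [0,-0.004,0.028,0],
    [0,-0.004,0.028,0],
    [0,-0.005,0.028,0],
    [0,-0.005,0.028,0],
    [0,-0.005,0.028,0],
    [0,-0.005,0.028,0],
    [0,-0.005,0.028,0],
    [0,-0.005,0.026,0],
    [0,-0.003,0.018,0],
  ],
  jaw=0.3,
)

```text
t: 19.8
ee_pos: [0.5199, -0.2943, 0.1773]
tool_rot: [[-0.04, 0.998, -0.058], [0.035, -0.057, -0.998], [-0.999, -0.042, -0.033]]
force: [-0.1, -0.0, -0.1]
opening: 0.0555
```

Emit:
send_rows(
  rows=[
    [0,0,0.008,3],
    [0,0,0,6],
    [0,0,0,6],
    [0,0,0,6],
    [0,0,0,4],
    [0,0,0,1],
  ],
)

```text
t: 20.3
ee_pos: [0.5089, -0.3085, 0.1649]
tool_rot: [[-0.057, 0.854, -0.518], [0.045, -0.516, -0.856], [-0.997, -0.072, -0.009]]
force: [0.4, 0.5, 0.3]
opening: 0.0556
```

```bash
python3 - <<'E'
from lie import *
go((.5302,-.308,.1),-120)
p2,d2=grab('top','t18.png');p,d=grab('scene','s18.png')
s=fitall('top',d2)
for z0,z1 in((.034,.046),(.037,.043)):
    b=s(.5,.7,-.09,.12,z0,z1);print('flange',len(b),rect(b))
c=s(.55,.65,-.07,.1,.055,.08);print('cart',len(c),rect(c),np.percentile(c[:,2],98))
c=s(.42,.65,-.42,-.19,.034,.043);print('cov mid',len(c),rect(c))
c=s(.42,.65,-.42,-.19,.06,.085);print('handle',len(c),rect(c))
E
```

```text
zang -121.17 yaw needed -1.17
t 20.3 pos [ 0.5089 -0.3085  0.1649] tilt [-0.0568  0.0452 -0.9974] F [0.38 0.54 0.32] T [-0.012 -0.019  0.032] open 0.0556 q [-38.4   5.1  98.1   0.   80.9  -7.2]
tool shift [ 0.0636  0.0226 -0.0108]
flange 1355 (array([599. ,  14.4]), array([190.3, 151.1]), 86.32)
flange 1102 (array([598.7,  14.3]), array([190.2, 150.3]), 86.33)
cart 451 (array([598.6,  17.9]), array([124.1,  37.1]), 86.03) 0.06730176493258089
cov mid 575 (array([ 548.7, -275. ]), array([ 67.7, 103.3]), 59.31)
handle 57 (array([ 544.6, -282.3]), array([33.6, 12.4]), 60.88)
```

View pics/t18.png

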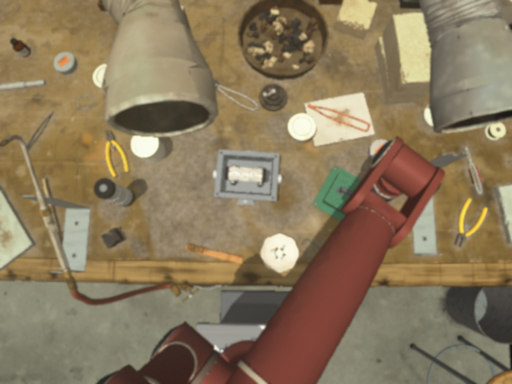

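View pics/s18.png

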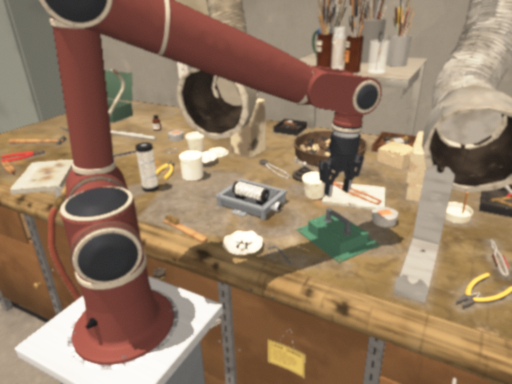

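Emit:
send_rows(
  rows=[
    [0,0,0,0],
    [0,0,0,0],
    [0,0,0,0],
  ],
)

```text
t: 20.65
ee_pos: [0.5082, -0.3081, 0.1638]
tool_rot: [[-0.058, 0.857, -0.512], [0.046, -0.51, -0.859], [-0.997, -0.074, -0.01]]
force: [-0.3, -0.2, -0.0]
opening: 0.0552
```

```bash
cat >> h.py <<'E'
def tilt():
    s=arm.state();x=np.array(s['tool_rot'])[:,0];a=np.radians(s['qpos'][0]);print('radial',(x[0]*np.cos(a)+x[1]*np.sin(a)).round(4),'tang',(-x[0]*np.sin(a)+x[1]*np.cos(a)).round(4))
E
python3 -c "
from h import *
go((.5302,-.308,.16),-120);tilt()"
```

```text
zang -120.77 yaw needed -0.77
t 20.65 pos [ 0.5082 -0.3081  0.1638] tilt [-0.0583  0.0464 -0.9972] F [-0.29 -0.2  -0.03] T [-0.009  0.034 -0.031] open 0.0552 q [-38.4   5.1  98.2   0.   80.9  -7.6]
tool shift [ 0.0025  0.0191 -0.0113]
radial -0.0746 tang 0.0002
```

Emit:
send_rows(
  rows=[
    [-0.003,0.035,0,0],
    [-0.003,0.035,0,0],
    [-0.003,0.03,0,0],
    [0,0,0,0],
    [0,0,0,0],
  ],
)

```text
t: 21.07
ee_pos: [0.5938, -0.3576, 0.1591]
tool_rot: [[-0.067, 0.859, -0.508], [0.053, -0.506, -0.861], [-0.996, -0.084, -0.011]]
force: [0.3, -0.6, -0.0]
opening: 0.0556
```

```bash
python3 -c "
from h import *
go((.5302,-.308,.16),-120);tilt()"
```

```text
zang -120.54 yaw needed -0.54
t 21.07 pos [ 0.5938 -0.3576  0.1591] tilt [-0.0667  0.0526 -0.9964] F [ 0.26 -0.62 -0.01] T [-0.041 -0.064 -0.006] open 0.0556 q [-37.2  18.4  83.5   0.1  83.   -6.7]
tool shift [ 0.0059 -0.0798 -0.0104]
radial -0.0849 tang 0.0015
```

Emit:
send_rows(
  rows=[
    [0,-0.02,-0.002,0],
    [0,-0.03,-0.004,-0.2],
    [0,-0.03,-0.004,-0.3],
    [0,0,0,0],
    [0,0,0,0],
  ],
)

```text
t: 21.48
ee_pos: [0.5245, -0.3045, 0.1634]
tool_rot: [[-0.071, 0.864, -0.498], [0.055, -0.495, -0.867], [-0.996, -0.089, -0.013]]
force: [-0.3, -0.3, -0.1]
opening: 0.0553
```

```bash
python3 -c "
from h import *
go((.5302,-.308,.16),-120);tilt()"
```

```text
zang -119.89 yaw needed 0.11
t 21.48 pos [ 0.5245 -0.3045  0.1634] tilt [-0.0707  0.0551 -0.996 ] F [-0.32 -0.26 -0.08] T [-0.082 -0.001  0.038] open 0.0553 q [-37.2   7.3  96.    0.1  81.9  -7.3]
tool shift [0.0027 0.007  0.0003]
radial -0.0897 tang 0.0012
```

Emit:
send_rows(
  rows=[
    [0.03,0,0,0],
    [0,0,0,0],
    [0,0,0,0],
  ],
)

```text
t: 21.73
ee_pos: [0.5233, -0.3035, 0.1364]
tool_rot: [[-0.066, 0.865, -0.498], [0.051, -0.495, -0.867], [-0.997, -0.083, -0.012]]
force: [1.3, 0.2, 0.8]
opening: 0.0557
```

```bash
python3 -c "
from h import *
go((.5302,-.308,.16),-120);tilt()"
```

```text
zang -119.85 yaw needed 0.15
t 21.73 pos [ 0.5233 -0.3035  0.1364] tilt [-0.0659  0.0514 -0.9965] F [1.27 0.19 0.77] T [-0.042 -0.053  0.011] open 0.0557 q [-37.2   8.4  97.5   0.1  78.9  -7.4]
tool shift [-0.0242  0.0062  0.0002]
radial -0.0836 tang 0.0011
```

Emit:
send_rows(
  rows=[
    [-0.004,0,0,0],
    [-0.008,0,0,0],
    [-0.012,0,0,0],
    [-0.01,0,0,0],
    [-0.006,0,0,0],
    [-0.003,0,0,0],
  ],
)

```text
t: 22.23
ee_pos: [0.5294, -0.3085, 0.1892]
tool_rot: [[-0.06, 0.865, -0.498], [0.047, -0.496, -0.867], [-0.997, -0.076, -0.011]]
force: [-0.1, -0.8, 0.2]
opening: 0.0556
```

```bash
python3 -c "
from h import *
go((.5302,-.308,.16),-120);tilt()"
```

```text
zang -119.85 yaw needed 0.15
t 22.23 pos [ 0.5294 -0.3085  0.1892] tilt [-0.0603  0.0472 -0.9971] F [-0.07 -0.79  0.16] T [-0.032  0.022 -0.008] open 0.0556 q [-37.2   6.4  94.4   0.1  83.6  -7.4]
tool shift [ 0.0291  0.0027 -0.0005]
radial -0.0766 tang 0.0011
```

Emit:
send_rows(
  rows=[
    [0.035,0,0,0],
    [0,0,0,0],
    [-0.005,0,0,0],
    [-0.01,0,0,0],
    [-0.01,0,0,0],
    [-0.004,0,0,0],
    [0.035,0,0,0],
    [0,0,0,0],
    [-0.005,0,0,0],
    [-0.01,0,0,0],
    [-0.01,0,0,0],
    [-0.004,0,0,0],
  ],
)

```text
t: 23.23
ee_pos: [0.5364, -0.3137, 0.2044]
tool_rot: [[-0.038, 0.867, -0.497], [0.03, -0.497, -0.868], [-0.999, -0.048, -0.007]]
force: [0.8, -0.2, 0.9]
opening: 0.0555
```

```bash
python3 -c "
from h import *
go((.5302,-.308,.16),-120);tilt()"
```

```text
zang -119.83 yaw needed 0.17
t 23.23 pos [ 0.5364 -0.3137  0.2044] tilt [-0.0381  0.0303 -0.9988] F [ 0.81 -0.24  0.95] T [ 0.002 -0.015 -0.018] open 0.0555 q [-37.2   5.8  93.4   0.1  83.5  -7.4]
tool shift [ 0.0448 -0.0061 -0.0015]
radial -0.0487 tang 0.0011
```

Emit:
send_rows(
  rows=[
    [0.035,-0.002,0,0],
    [0,0,0,0],
    [-0.005,0,0,0],
    [-0.01,0,0,0],
    [-0.009,0,0,0],
    [-0.003,0,0,0],
    [0.035,-0.002,0,0],
    [0,0,0,0],
    [-0.005,0,0,0],
    [-0.01,0,0,0],
    [-0.008,0,0,0],
    [-0.003,0,0,0],
  ],
)

```text
t: 24.23
ee_pos: [0.5417, -0.3182, 0.2206]
tool_rot: [[-0.009, 0.868, -0.497], [0.009, -0.497, -0.868], [-1.0, -0.012, -0.003]]
force: [-0.5, 0.8, 0.1]
opening: 0.0555
```

```bash
python3 -c "
from h import *
go((.5302,-.308,.16),-120);tilt()"
```

```text
zang -119.81 yaw needed 0.19
t 24.23 pos [ 0.5417 -0.3182  0.2206] tilt [-0.0094  0.0085 -0.9999] F [-0.49  0.76  0.11] T [-0.045  0.019  0.033] open 0.0555 q [-37.2   4.8  92.9   0.1  83.   -7.4]
tool shift [ 0.0608 -0.0143 -0.0029]
radial -0.0126 tang 0.0011
```

Emit:
send_rows(
  rows=[
    [0.01,-0.006,-0.001,0.2],
    [0.015,-0.005,-0.001,0],
    [0.018,-0.003,0,0],
    [0.018,0,0,0],
    [0.018,0,0,0],
    [0.012,0,0,0],
    [0.006,0,0,0],
    [0,0,0,0],
  ],
)

```text
t: 24.9
ee_pos: [0.5324, -0.3103, 0.1288]
tool_rot: [[0.004, 0.866, -0.501], [-0.001, -0.501, -0.866], [-1.0, 0.004, -0.001]]
force: [-0.5, -0.3, -0.1]
opening: 0.0557
```

```bash
python3 - <<'E'
from lie import *
go((.5303,-.308,.067),-120);tilt()
p,d=grab('scene','s20.png')
cv2.imwrite('pics/c20.png',cv2.resize(p[170:270,285:395,::-1],(660,600),interpolation=2))
s=fitall('scene',d);c=s(.45,.60,-.40,-.22,.064,.084);print(len(c),rect(c))
E
```

```text
zang -120.06 yaw needed -0.06
t 24.9 pos [ 0.5324 -0.3103  0.1288] tilt [ 0.0035 -0.0012 -1.    ] F [-0.46 -0.32 -0.13] T [-0.059 -0.05  -0.053] open 0.0557 q [-37.2   7.3  99.4   0.1  73.1  -7.1]
tool shift [ 0.0618 -0.0032 -0.0009]
radial 0.0035 tang 0.0012
149 (array([ 531.2, -310.9]), array([92. , 15.8]), 61.27)
```

View pics/c20.png

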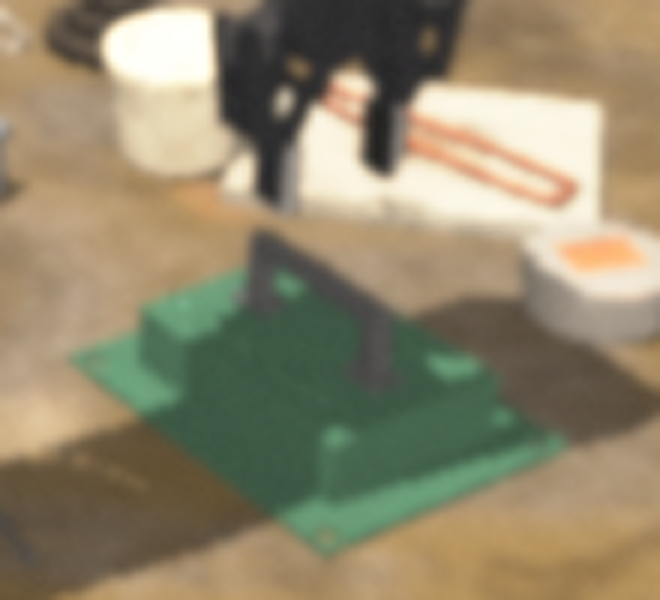

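Emit:
send_rows(
  rows=[
    [0.008,-0.002,-0.001,0],
    [0.012,-0.001,0,0],
    [0.014,0,0,0],
    [0.012,0,0,0],
    [0.007,0,0,0],
    [0.003,0,0,0],
    [0,0,0,0],
  ],
)

```text
t: 25.53
ee_pos: [0.5323, -0.3092, 0.0707]
tool_rot: [[0.008, 0.865, -0.501], [-0.005, -0.501, -0.866], [-1.0, 0.009, -0.0]]
force: [-0.7, 1.0, -0.1]
opening: 0.0555
```

```bash
python3 - <<'E'
from lie import *
go((.5303,-.308,.067),-120);tilt()
E
```

```text
zang -120.06 yaw needed -0.06
t 25.53 pos [ 0.5323 -0.3092  0.0707] tilt [ 0.0081 -0.0046 -1.    ] F [-0.69  0.99 -0.08] T [-0.034  0.009 -0.019] open 0.0555 q [-3.710e+01  1.090e+01  1.014e+02  1.000e-01  6.710e+01 -7.100e+00]
tool shift [ 0.0037 -0.0024 -0.0001]
radial 0.0093 tang 0.0012
```

Emit:
send_rows(
  rows=[
    [0.004,-0.002,0,0],
    [0,0,0,0],
  ],
)

```text
t: 25.7
ee_pos: [0.5304, -0.3081, 0.0659]
tool_rot: [[0.007, 0.865, -0.501], [-0.004, -0.501, -0.866], [-1.0, 0.009, -0.0]]
force: [-0.6, -0.4, 0.5]
opening: 0.0556
```

Emit:
send_rows(
  rows=[
    [0,0,0,0],
    [0,0,0,0],
    [0,0,0,0],
    [0,0,0,0],
    [0,0,0,0],
    [0,0,0,0],
    [0,0,0,0],
  ],
  jaw=-1,
  newtons=70,
)

```text
t: 26.28
ee_pos: [0.5312, -0.3088, 0.0676]
tool_rot: [[0.01, 0.865, -0.501], [-0.006, -0.501, -0.865], [-1.0, 0.012, 0.0]]
force: [1.2, -0.0, -1.2]
opening: 0.0105
```

```bash
python3 - <<'E'
from lie import *
go((.5303,-.308,.067),-120);tilt()
E
```

```text
zang -120.06 yaw needed -0.06
t 26.28 pos [ 0.5312 -0.3088  0.0676] tilt [ 0.01   -0.006  -0.9999] F [ 1.21 -0.   -1.21] T [-0.072 -0.1   -0.06 ] open 0.0105 q [-3.710e+01  1.100e+01  1.017e+02  1.000e-01  6.660e+01 -7.100e+00]
tool shift [ 0.0005 -0.0012 -0.0002]
radial 0.0116 tang 0.0012
```

Gripped on the 12 mm bar. Lifting gently.

Emit:
send_rows(
  rows=[
    [-0.005,0,0,0],
    [-0.01,0,0,0],
    [-0.014,0,0,0],
    [-0.016,0,0,0],
    [-0.016,0,0,0],
    [-0.014,0,0,0],
    [-0.01,0,0,0],
    [-0.005,0,0,0],
    [-0.002,0,0,0],
  ],
)

```text
t: 27.03
ee_pos: [0.5281, -0.3065, 0.1645]
tool_rot: [[0.005, 0.866, -0.501], [-0.002, -0.501, -0.866], [-1.0, 0.005, -0.001]]
force: [0.1, -0.4, -1.8]
opening: 0.0106
```

```bash
python3 - <<'E'
from lie import *
go((.5988,.0144,.16),-93.68);tilt()
p,d=grab('scene','s21.png');p2,d2=grab('top','t21.png')
cv2.imwrite('pics/c21.png',np.hstack([cv2.resize(p[130:270,265:405,::-1],(400,400),interpolation=2),cv2.resize(p2[140:260,290:410,::-1],(400,400),interpolation=2)]))
E
```

```text
zang -120.06 yaw needed -26.38
t 27.03 pos [ 0.5281 -0.3065  0.1645] tilt [ 0.0047 -0.0021 -1.    ] F [ 0.08 -0.37 -1.79] T [-0.059  0.029  0.01 ] open 0.0106 q [-37.1   4.5  98.8   0.1  76.4  -7.1]
tool shift [ 0.0042 -0.0996 -0.3131]
radial 0.005 tang 0.0012
```

View pics/c21.png

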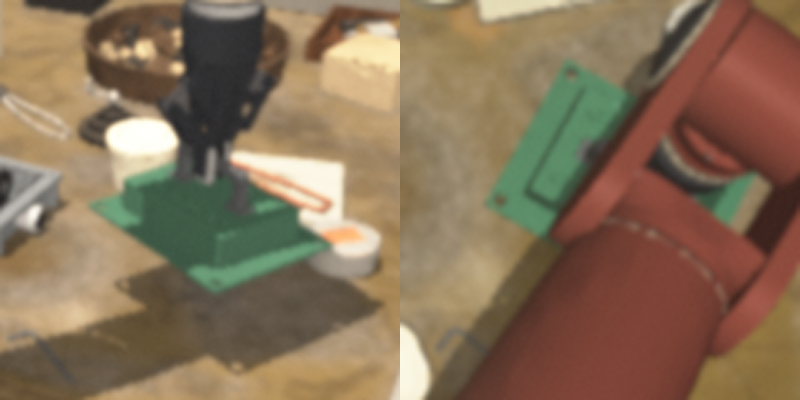

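```bash
python3 - <<'E'
from lie import *
for n in('scene','top'):
    d=np.load(n+'.npz')['d'];P=fitall(n,d)(.6,.76,.06,.2,.05,.6)
    for x in np.arange(.64,.76,.02):
        for y in np.arange(.06,.2,.02):
            q=P[(abs(P[:,0]-x)<.01)&(abs(P[:,1]-y)<.01)]
            if len(q): print(n,x.round(2),y.round(2),len(q),q[:,2].min().round(3),q[:,2].max().round(3))
E
```

```text
scene 0.68 0.08 9 0.246 0.354
scene 0.68 0.1 24 0.218 0.378
scene 0.68 0.12 10 0.205 0.233
scene 0.68 0.14 21 0.191 0.212
scene 0.68 0.16 24 0.185 0.205
scene 0.68 0.18 22 0.178 0.197
scene 0.68 0.2 16 0.177 0.194
scene 0.7 0.06 4 0.279 0.344
scene 0.7 0.08 217 0.242 0.368
scene 0.7 0.1 87 0.21 0.371
scene 0.7 0.12 22 0.2 0.372
scene 0.7 0.14 12 0.193 0.215
scene 0.7 0.16 5 0.183 0.208
scene 0.7 0.18 7 0.192 0.196
scene 0.7 0.2 4 0.193 0.195
scene 0.72 0.06 1 0.334 0.334
scene 0.72 0.08 64 0.249 0.362
scene 0.72 0.1 6 0.223 0.241
scene 0.72 0.14 1 0.211 0.211
scene 0.72 0.16 2 0.198 0.199
scene 0.72 0.18 4 0.192 0.195
scene 0.72 0.2 6 0.192 0.194
scene 0.74 0.08 53 0.25 0.352
scene 0.74 0.1 6 0.223 0.251
scene 0.74 0.12 1 0.221 0.221
scene 0.74 0.16 3 0.2 0.206
scene 0.74 0.18 6 0.193 0.197
scene 0.74 0.2 4 0.192 0.194
top 0.66 0.18 20 0.419 0.43
top 0.66 0.2 14 0.428 0.433
top 0.68 0.08 1 0.356 0.356
top 0.68 0.1 35 0.238 0.385
top 0.68 0.12 63 0.207 0.408
top 0.68 0.14 104 0.193 0.425
top 0.68 0.16 125 0.185 0.433
top 0.68 0.18 130 0.181 0.433
top 0.68 0.2 71 0.176 0.436
top 0.7 0.08 178 0.243 0.369
top 0.7 0.1 192 0.219 0.399
top 0.7 0.12 152 0.202 0.413
top 0.7 0.14 143 0.206 0.425
top 0.7 0.16 139 0.197 0.432
top 0.7 0.18 141 0.191 0.436
top 0.7 0.2 68 0.188 0.438
top 0.72 0.08 77 0.28 0.368
top 0.72 0.1 93 0.243 0.394
top 0.72 0.12 132 0.218 0.413
top 0.72 0.14 138 0.204 0.421
top 0.72 0.16 129 0.197 0.43
top 0.72 0.18 133 0.191 0.437
top 0.72 0.2 68 0.188 0.44
top 0.74 0.08 58 0.284 0.366
top 0.74 0.1 81 0.362 0.389
top 0.74 0.12 106 0.218 0.409
top 0.74 0.14 128 0.207 0.419
top 0.74 0.16 119 0.196 0.428
top 0.74 0.18 136 0.189 0.436
top 0.74 0.2 65 0.19 0.44
```

Emit:
send_rows(
  rows=[
    [0,0,0,-2],
    [0,0,0,-4],
    [0,0,0,-5],
    [0,0,0,-5],
    [0,0,0,-4],
    [0,0,0,-3],
    [0,0,0,-2],
    [0,0,0,-1],
  ],
)

```text
t: 27.8
ee_pos: [0.5233, -0.303, 0.1526]
tool_rot: [[-0.01, 0.999, -0.048], [0.009, -0.048, -0.999], [-1.0, -0.011, -0.009]]
force: [0.2, 1.2, -2.1]
opening: 0.0107
```

```bash
python3 - <<'E'
from lie import *
go((.5988,.0144,.17),-93.68);tilt()
E
```

```text
zang -92.78 yaw needed 0.9
t 27.8 pos [ 0.5233 -0.303   0.1526] tilt [-0.0102  0.0092 -0.9999] F [ 0.24  1.25 -2.14] T [ 0.019 -0.045 -0.055] open 0.0107 q [-37.1   5.   99.5   0.1  76.4 -34.4]
tool shift [-0.0152  0.0599 -0.3208]
radial -0.0137 tang 0.0012
```

Emit:
send_rows(
  rows=[
    [-0.004,0.002,-0.01,0],
    [-0.004,0.004,-0.018,0],
    [-0.004,0.005,-0.024,0],
    [-0.003,0.005,-0.024,0],
    [-0.003,0.005,-0.024,0],
    [-0.002,0.005,-0.024,0],
    [-0.002,0.005,-0.024,0],
    [-0.002,0.005,-0.024,0],
    [-0.002,0.005,-0.024,0],
    [-0.002,0.005,-0.022,0],
  ],
)

```text
t: 28.63
ee_pos: [0.5796, -0.0755, 0.1785]
tool_rot: [[-0.02, 0.998, -0.063], [0.017, -0.063, -0.998], [-1.0, -0.021, -0.015]]
force: [0.3, -0.2, -3.0]
opening: 0.0107
```

```bash
python3 - <<'E'
from lie import *
go((.5988,.0144,.17),-93.68);tilt()
E
```

```text
zang -93.64 yaw needed 0.04
t 28.63 pos [ 0.5796 -0.0755  0.1785] tilt [-0.0198  0.0166 -0.9997] F [ 0.29 -0.19 -3.01] T [-0.044 -0.027 -0.01 ] open 0.0107 q [-15.    1.2 100.8   0.6  79.3 -11.5]
tool shift [ 0.0096  0.0137 -0.0908]
radial -0.0235 tang 0.0109
```

Emit:
send_rows(
  rows=[
    [-0.001,0.002,-0.018,0],
    [-0.001,0.002,-0.018,0],
    [-0.001,0.003,-0.016,0],
    [-0.001,0.002,-0.012,0],
    [-0.001,0.002,-0.007,0],
    [-0.001,0,-0.003,0],
    [0,0,0,0],
  ],
)

```text
t: 29.22
ee_pos: [0.5949, 0.0105, 0.1853]
tool_rot: [[-0.023, 0.998, -0.06], [0.02, -0.059, -0.998], [-1.0, -0.024, -0.018]]
force: [0.0, -0.3, -1.6]
opening: 0.0108
```

```bash
cat > al.py <<'E'
from lie import *
def al(tag):
    s=arm.state();T=s['ee_pos'][2]-.067
    p,d=grab('scene','s%s.png'%tag);p2,d2=grab('top','t%s.png'%tag)
    cv2.imwrite('pics/c%s.png'%tag,np.hstack([cv2.resize(p[100:240,180:320,::-1],(400,400),interpolation=2),cv2.resize(p2[115:235,185:305,::-1],(400,400),interpolation=2)]))
    for n,dd in(('scene',d),('top',d2)):
        f=fitall(n,dd)
        for lo,hi,k in((.034,.043,'mid'),(-.003,.010,'fl')):
            c=f(.48,.72,-.13,.15,T+lo,T+hi)
            if len(c)>20:
                A=np.c_[c[:,:2]-c[:,:2].mean(0),np.ones(len(c))];o=np.linalg.lstsq(A,c[:,2],rcond=None)[0]
                print(n,k,len(c),rect(c),'zmean',c[:,2].mean().round(4),'slope',o[:2].round(3))
E
python3 - <<'E'
from al import *
go((.5988,.0144,.17),-93.68);tilt();al('22')
E
```

```text
zang -93.42 yaw needed 0.26
t 29.22 pos [0.5949 0.0105 0.1853] tilt [-0.0226  0.0195 -0.9996] F [ 0.01 -0.33 -1.6 ] T [-0.03   0.012  0.018] open 0.0108 q [-6.6  2.3 99.   1.  80.1 -3.4]
tool shift [ 0.0152  0.0041 -0.0039]
radial -0.0247 tang 0.0168
scene mid 518 (array([593.5,   7.5]), array([142.3, 109. ]), 86.45) zmean 0.1568 slope [-0.009  0.016]
scene fl 492 (array([593.2,  10.7]), array([196.1, 153.9]), 86.56) zmean 0.1231 slope [-0.021  0.018]
top mid 389 (array([592.5,  12.9]), array([141.8,  99.5]), 85.9) zmean 0.1552 slope [-0.019  0.018]
top fl 536 (array([588.9,   8. ]), array([180.1, 150.2]), 87.92) zmean 0.1197 slope [-0.028  0.017]
```

View pics/c22.png

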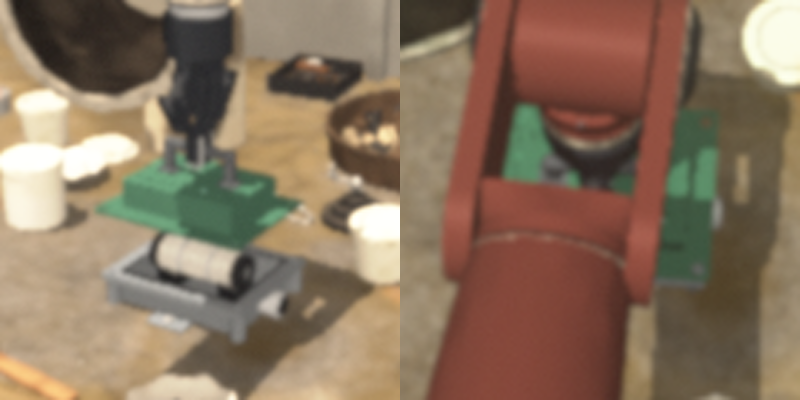

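Emit:
send_rows(
  rows=[
    [0.005,0.002,-0.001,0.2],
    [0.009,0.002,-0.001,0],
    [0.011,0.001,0,0],
    [0.011,0,0,0],
    [0.008,0,0,0],
    [0.004,0,0,0],
    [0,0,0,0],
    [0,0,0,0],
  ],
)

```text
t: 29.98
ee_pos: [0.5973, 0.0091, 0.1287]
tool_rot: [[-0.028, 0.997, -0.07], [0.02, -0.07, -0.997], [-0.999, -0.029, -0.018]]
force: [0.0, 0.1, -1.7]
opening: 0.0105
```

```bash
python3 - <<'E'
from al import *
go((.6005,.0125,.125),-93.68);tilt();al('23')
E
```

```text
zang -94.03 yaw needed -0.35
t 29.98 pos [0.5973 0.0091 0.1287] tilt [-0.0278  0.0196 -0.9994] F [ 0.02  0.06 -1.75] T [ 0.054 -0.008  0.012] open 0.0105 q [ -6.7   5.9 100.9   1.   74.9  -2.9]
tool shift [ 0.0036  0.0031 -0.0036]
radial -0.0299 tang 0.0163
scene mid 524 (array([595.8,   6.6]), array([144.3, 107.6]), 87.12) zmean 0.1002 slope [-0.019  0.02 ]
scene fl 492 (array([575.6, -40.6]), array([150.9, 297.5]), 30.99) zmean 0.0667 slope [-0.025  0.02 ]
top mid 291 (array([594.,  12.]), array([141.8, 100.5]), 86.11) zmean 0.0984 slope [-0.028  0.018]
top fl 457 (array([636.8,  -8.7]), array([193.4, 220.2]), 75.24) zmean 0.0635 slope [-0.021  0.012]
```

View pics/c23.png

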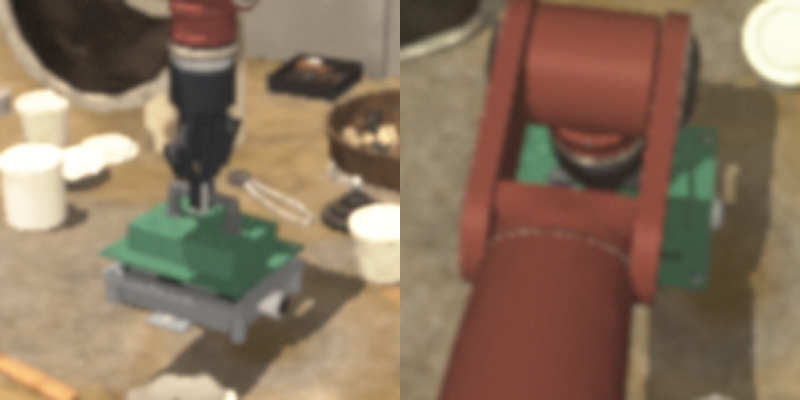

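```bash
cat > ov.py <<'E'
from h import *
def Rz(a): a=np.radians(a);return np.array([[np.cos(a),-np.sin(a)],[np.sin(a),np.cos(a)]])
def holes(c,axang,z,sl=(0,0),pts=((65,85),(65,-85),(-65,-85),(-65,85))):
    R=Rz(axang-90);P=np.array(pts)/1000@R.T+np.array(c)
    return np.c_[P,z+(P-np.array(c))@np.array(sl)]
def unproj(n,uv,z):
    c=arm.camera_params(n);K=np.array(c['K']);k1=c['k1'];q=np.array([(uv[0]-K[0,2])/K[0,0],(uv[1]-K[1,2])/K[1,1]]);x=q.copy()
    for _ in range(20): x=q/(1+k1*(x@x))
    r=np.array(c['rotation'])@np.array([x[0],x[1],1]);o=np.array(c['origin']);return o+r*(z-o[2])/r[2]
E
python3 - <<'E'
from ov import *
# threads of box in t18
def crops(img,uv,f,k=9,s=22):
    out=[]
    for u,v in uv:
        i,j=int(round(v)),int(round(u));a=img[i-k:i+k+1,j-k:j+k+1];a=cv2.resize(a,None,fx=s//2,fy=s//2,interpolation=cv2.INTER_CUBIC)
        c=(np.array([u-j+k+.5,v-i+k+.5])*(s//2)).astype(int);cv2.drawMarker(a,tuple(int(x) for x in c),(0,0,255),0,14,1);out.append(a)
    cv2.imwrite('pics/'+f,np.hstack([np.hstack(out[:2]),np.hstack(out[2:])])[:600,:840])
b=cv2.imread('pics/t18.png');u=proj('top',holes((.5988,.0144),86.32,.040));print(u.round(1));crops(b,u,'bx.png',9,22)
b=cv2.imread('pics/t23.png');s=arm.state();T=s['ee_pos'][2]-.067;u=proj('top',holes((.5950,.0108),86.1,T+.004,(-.025,.019)));print(u.round(1));crops(b,u,'cv.png',9,22)
E
```

```text
[[220.5 152.5]
 [275.1 156. ]
 [272.4 197.5]
 [216.6 193.6]]
[[220.8 151.2]
 [276.6 155.3]
 [273.7 197.5]
 [216.5 193.1]]
```

View pics/bx.png

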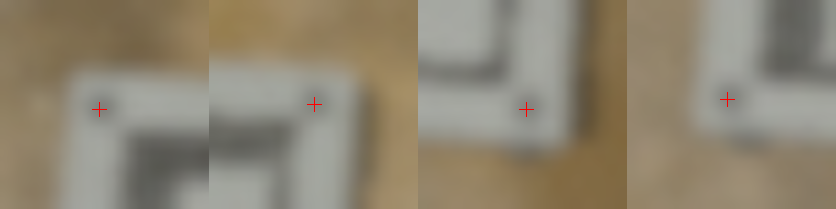

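View pics/cv.png

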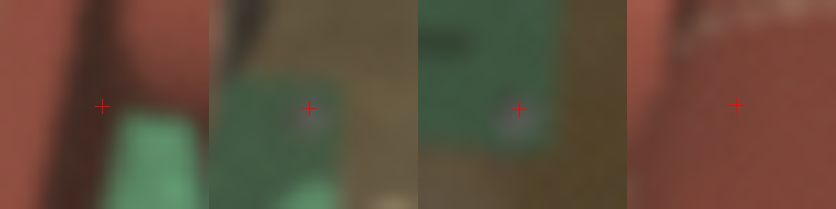

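Emit:
send_rows(
  rows=[
    [0.001,0.002,-0.002,-0.3],
    [0.001,0.002,-0.002,0],
    [0.001,0.001,-0.001,0],
    [0.001,0,0,0],
    [0,0,0,0],
  ],
)

```text
t: 30.5
ee_pos: [0.605, 0.0142, 0.1276]
tool_rot: [[-0.022, 0.998, -0.064], [0.018, -0.063, -0.998], [-1.0, -0.023, -0.017]]
force: [-0.4, -0.1, -2.7]
opening: 0.0103
```

```bash
cat >> ov.py <<'E'
def crops(img,uv,f,k=9,s=22):
    out=[]
    for u,v in uv:
        i,j=int(round(v)),int(round(u));a=img[i-k:i+k+1,j-k:j+k+1];a=cv2.resize(a,None,fx=s//2,fy=s//2,interpolation=cv2.INTER_CUBIC)
        c=(np.array([u-j+k+.5,v-i+k+.5])*(s//2)).astype(int);cv2.drawMarker(a,tuple(int(x) for x in c),(0,0,255),0,14,1);out.append(a)
    cv2.imwrite('pics/'+f,np.hstack(out)[:600,:840])
def pred():
    s=arm.state();R=s['tool_rot'];o=np.array(s['ee_pos'])+.067*R[:,0]-.0011*R[:,1]
    a=np.degrees(np.arctan2(-R[1,2],-R[0,2]));sl=(R[0,0],R[1,0]);print('pred cover',o.round(4),a.round(2));return o,a,sl
E
python3 - <<'E'
from al import *
from ov import *
go((.603,.0130,.1225),-93.68);tilt();al('24')
o,a,sl=pred();b=cv2.imread('pics/t24.png');u=proj('top',holes(o[:2],a,o[2]+.002,sl));print(u.round(1));crops(b,u,'cv24.png')
b=cv2.imread('pics/s24.png');u=proj('scene',holes(o[:2],a,o[2]+.002,sl));print(u.round(1));crops(b,u,'cs24.png')
E
```

```text
zang -93.65 yaw needed 0.03
t 30.5 pos [0.605  0.0142 0.1276] tilt [-0.0223  0.0182 -0.9996] F [-0.38 -0.15 -2.73] T [ 0.005 -0.067 -0.002] open 0.0103 q [ -6.1   6.8 100.1   0.9  74.5  -2.7]
tool shift [ 0.0051 -0.0018  0.0014]
radial -0.0241 tang 0.0157
scene mid 518 (array([603. ,  11.9]), array([145.1, 105.1]), 87.2) zmean 0.0991 slope [-0.016  0.016]
scene fl 483 (array([584.4, -32.7]), array([147. , 296.4]), 28.22) zmean 0.0656 slope [-0.023  0.016]
top mid 297 (array([602.5,  16.9]), array([143.3,  98.5]), 84.68) zmean 0.0975 slope [-0.024  0.013]
top fl 468 (array([644. ,  -3.6]), array([198.9, 213.7]), 72.93) zmean 0.0625 slope [-0.017  0.013]
pred cover [0.6024 0.0154 0.0607] 86.35
[[219.4 149.3]
 [275.  153.1]
 [272.2 195.1]
 [215.3 190.9]]
[[239.4 173.6]
 [281.2 184.9]
 [261.1 200.3]
 [217.4 187.2]]
```

View pics/cv24.png

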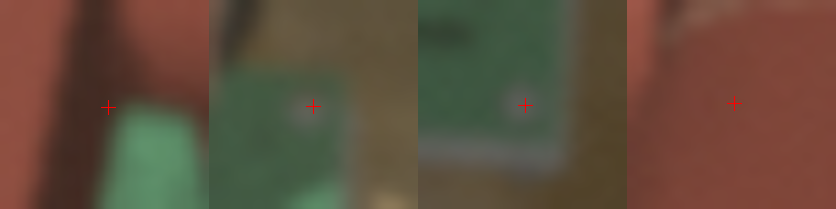

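View pics/cs24.png

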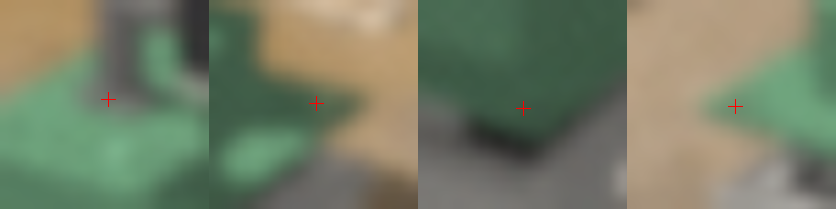

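View pics/c24.png

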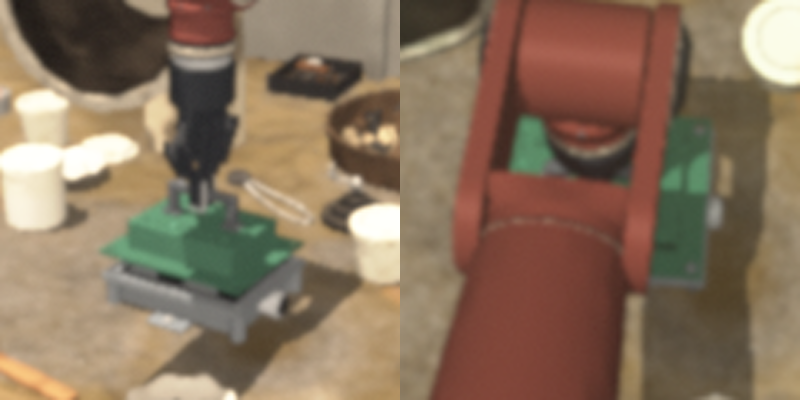

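Emit:
send_rows(
  rows=[
    [0.002,-0.001,0.001,0],
    [0.002,-0.001,0.001,0],
    [0.001,0,0,0],
    [0,0,0,0],
    [0,0,0,0],
  ],
)

```text
t: 31.02
ee_pos: [0.6023, 0.0119, 0.1222]
tool_rot: [[-0.022, 0.998, -0.064], [0.018, -0.064, -0.998], [-1.0, -0.023, -0.017]]
force: [-0.5, -0.9, -3.1]
opening: 0.0107
```

```bash
python3 - <<'E'
from al import *
from ov import *
go((.6017,.012,.1225),-93.68);tilt();al('25')
o,a,sl=pred();b=cv2.imread('pics/t25.png');u=proj('top',holes(o[:2],a,o[2]+.002,sl));print(u.round(1));crops(b,u,'cv25.png')
E
```

```text
zang -93.67 yaw needed 0.01
t 31.02 pos [0.6023 0.0119 0.1222] tilt [-0.0223  0.018  -0.9996] F [-0.47 -0.91 -3.07] T [-0.088 -0.071 -0.035] open 0.0107 q [ -6.3   6.8 100.6   0.9  74.   -2.9]
tool shift [-0.0003 -0.0006 -0.0001]
radial -0.0242 tang 0.0155
scene mid 524 (array([601. ,   8.7]), array([142. , 108.2]), 86.23) zmean 0.0937 slope [-0.013  0.016]
scene fl 491 (array([580.5, -35.8]), array([147.6, 296.6]), 29.19) zmean 0.0601 slope [-0.025  0.016]
top mid 287 (array([599. ,  14.6]), array([143.1,  97.1]), 84.78) zmean 0.092 slope [-0.022  0.017]
top fl 453 (array([638.6,  -4.2]), array([194.9, 215.3]), 75.49) zmean 0.0568 slope [-0.025  0.016]
pred cover [0.5998 0.0132 0.0553] 86.34
[[220.3 150.6]
 [275.6 154.5]
 [272.9 196.2]
 [216.2 192.1]]
```

View pics/cv25.png

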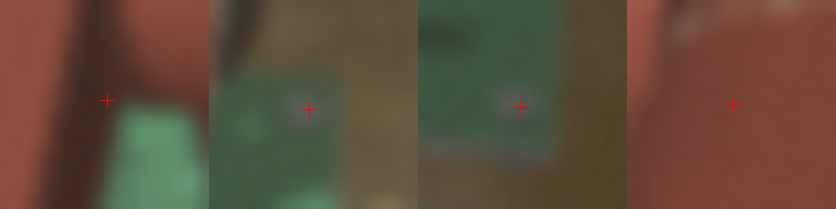

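```bash
python3 - <<'E'
from al import *
from ov import *
o,a,sl=pred()
def cen(f,uv,fn,r=3):
    im=cv2.imread(f).astype(float);w=fn(im);out=[]
    for u,v in uv:
        i,j=int(round(v)),int(round(u));p=w[i-r:i+r+1,j-r:j+r+1];bg=np.percentile(p,60);p=np.clip(p-bg,0,None)
        yy,xx=np.mgrid[i-r:i+r+1,j-r:j+r+1];p=p*(((xx-u)**2+(yy-v)**2)<r*r+1);out.append(((xx*p).sum()/p.sum(),(yy*p).sum()/p.sum()))
    return np.array(out)
ub=proj('top',holes((.5988,.0144),86.32,.040));cb=cen('pics/t18.png',ub,lambda im:-im.sum(2)/3)
print('box px err',(cb-ub).round(2).tolist())
B=np.array([unproj('top',c,.039) for c in cb]);M=B[:,:2].mean(0);print('box centre',M.round(4),'thread1,2',B[1:3,:2].round(4).tolist())
for f in('pics/t25.png',):
    uc=proj('top',holes(o[:2],a,o[2]+.002,sl))[1:3];cc=cen(f,uc,lambda im:im[:,:,2]-im[:,:,1])
    print('cover px err',(cc-uc).round(2).tolist());H=holes(o[:2],a,o[2]+.002,sl)[1:3]
    for c,h,t in zip(cc,H,holes((.5988,.0144),86.32,.04)[1:3]):
        X=unproj('top',c,h[2]);print('hole',X.round(4),'thread',t.round(4),'d mm',((X-t)[:2]*1000).round(1))
E
```

```text
pred cover [0.5998 0.0132 0.0553] 86.34
box px err [[-0.21, -0.26], [-0.79, 0.76], [0.08, 0.56], [0.26, 0.07]]
box centre [0.5981 0.015 ] thread1,2 [[0.656, -0.0722], [0.5269, -0.0665]]
cover px err [[-0.08, 0.03], [0.08, 0.01]]
hole [ 0.6591 -0.0755  0.0544] thread [ 0.6582 -0.0746  0.04  ] d mm [ 0.9 -0.9]
hole [ 0.5294 -0.0677  0.0574] thread [ 0.5285 -0.0663  0.04  ] d mm [ 0.9 -1.4]
```

View pics/c25.png

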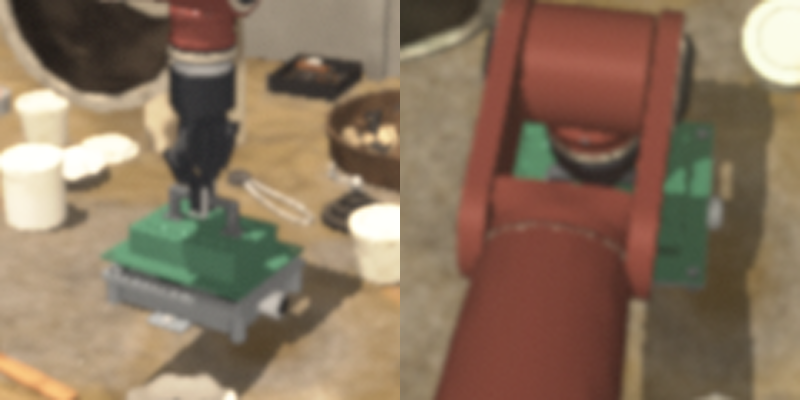

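Emit:
send_rows(
  rows=[
    [0,-0.0005,0,0],
    [0,0,0,0],
    [0,0,0,0],
  ],
)

```text
t: 31.37
ee_pos: [0.6019, 0.012, 0.1224]
tool_rot: [[-0.022, 0.998, -0.064], [0.018, -0.064, -0.998], [-1.0, -0.023, -0.017]]
force: [0.0, -0.7, -2.4]
opening: 0.0106
```

```bash
python3 - <<'E'
from al import *
from ov import *
go(None,-93.68);al('26');o,a,sl=pred()
b=cv2.imread('pics/t26.png');u=proj('top',holes((.5988,.0144),86.32,o[2]+.002,sl));crops(b,u,'cv26.png')
E
```

```text
zang -93.67 yaw needed 0.01
t 31.37 pos [0.6019 0.012  0.1224] tilt [-0.0219  0.0181 -0.9996] F [ 0.01 -0.7  -2.36] T [ 0.034 -0.022  0.006] open 0.0106 q [ -6.3   6.7 100.7   0.9  74.   -2.9]
scene mid 518 (array([599.9,   7.6]), array([143.9, 104.3]), 84.71) zmean 0.0939 slope [-0.012  0.017]
scene fl 490 (array([581.4, -35.9]), array([150.5, 296.8]), 29.36) zmean 0.0605 slope [-0.019  0.016]
top mid 293 (array([599. ,  14.8]), array([141.9, 100.3]), 86.15) zmean 0.0922 slope [-0.018  0.01 ]
top fl 461 (array([637.9,  -5.5]), array([196.4, 213.1]), 74.21) zmean 0.0571 slope [-0.025  0.017]
pred cover [0.5993 0.0133 0.0555] 86.33
```

View pics/cv26.png

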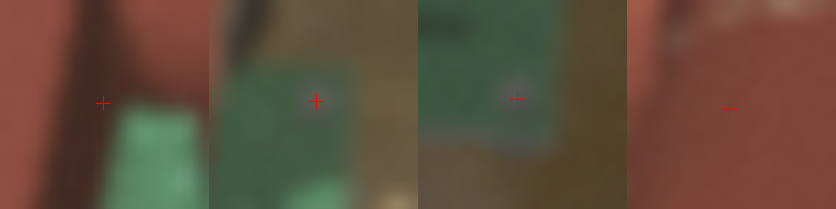

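The holes in view sit on the target crosses to within about a third of a pixel (under 1 mm). The arm is at rest and the cover underside is about 15 mm above the flange, so I'm handing in.

```bash
python3 -c "
from h import *
print(arm.job_done());go(None)"
```

```text
the job is handed in; nothing more can be done
None
the job is handed in; nothing more can be done
```

I laid the cartridge in both V rests and let it go, and I handed the job in at about 31 s of the 54 s limit with the cover held over the box.

**Cartridge:**
- My first two tries at tipping it failed. It would not pivot against the bench, and against the outer edge of the box flange it slid in the grip.
- I then laid it down on the bench, picked it up by its middle and lowered it until the rests took the load (23 N). That push was on the cartridge and the rests; the cover was not involved.
- After release, the top camera put its middle about 4 mm along y from the cradle point and the scene camera about 3 mm off, both inside the 16 mm limit. It was parallel to the box to about 0.3° (top camera). Its top was at 67 mm, which is right for lying in the rests.
- I could not see the cartridge again once the cover was over it.

**Cover:**
- **Height:** its underside is about 15 mm above the flange, and the corners range from about 12 to 19 mm.
- **Level:** it tilts about 0.03 rad (limit 0.08). That follows a tool tilt I could not fully remove.
- **Alignment:** I could see only two of the four holes, because the arm hid the others. Those two line up with the threaded holes to within about 1 mm.
- **Disagreement:** the position worked out from the arm's pose and the one from the raised middle differ by about 2 mm in y, with the box centre between them. Both are inside the 4 mm limit.
- **Contact:** I saw no sign of it touching the box.

I did not deliberately touch the jar, cup or tin, but I did not measure their positions again at the end.

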